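# Move three containers on one station at the conservator's adhesive bench

## Task

Move each container on to its next station: the square bottle has been weighed and goes from the balance to the stirrer, the round bottle has been stirred and goes from the stirrer into the square bay of the wooden tray, and the wide jar from that bay goes onto the balance to be weighed next. Each station takes one container, so use the empty white tile as a free spot on the way; set each container down upright in the middle of its pan, plate or bay, without dropping it or tipping it over on the way. Let go of everything at the end, and do not shift or knock over the dropper vial, the stack of glass dishes or the pot of brushes.

Things in the scene. Friction and masses are not known exactly. Their poses are not given: they have to be found in the camera images.
- square_bottle: Loose off-white plastic bottle, square in section, 48 x 48 mm, 88 mm high, with a round white ribbed screw cap on top, 34 mm across, from 70 to 88 mm above its underside. 0.14 to 0.28 kg. Stands on the balance at the start. Origin: centre of its underside, z up its axis, x and y square to its sides.
- round_bottle: Loose clear glass bottle, round, 44 mm across, sloping shoulder from 74 mm up, 110 mm high in all, with a narrow white ribbed screw cap 26 mm across from 88 to 110 mm above its underside and a paper label. 0.12 to 0.26 kg. Stands on the stirrer at the start. Origin: centre of its underside, z up its axis.
- jar: Loose wide off-white jar, round, 60 mm across, 66 mm high, with a white ribbed screw lid 64 mm across from 48 to 66 mm above its underside. 0.15 to 0.31 kg. Stands in the square bay of the wooden tray at the start. Origin: centre of its underside, z up its axis.
- balance: Low white bench balance, fixed, 180 x 130 mm, 28 mm high, with a round steel pan 110 mm across, its rigid top 38 mm above the table; dark display and keys on the front part. Origin at table level under the middle of the pan; x axis from front (display end, x = -118 mm) to back (+62 mm), z up.
- stirrer: White magnetic stirrer, fixed, switched off, 165 x 120 mm, housing 48 mm high, with a round white ceramic plate 105 mm across, its rigid top 58 mm above the table; black knob (62 mm high) on the front part. Origin at table level under the middle of the plate; x axis from front (knob end, x = -105 mm) to back (+60 mm), z up.
- tray: Light-wood tray, fixed, 186 x 125 mm, walls 5 mm thick and 32 mm high, floor 8 mm above the table. Square back bay, 115 x 115 mm, for one container; narrow front bay with seven fixed vials, 50 mm high, white caps. Origin at table level under the middle of the square bay; x axis from front (vial end, x = -124 mm; nearest vials at -76 mm) to back (+63 mm), z up.
- tile: Square white glazed tile, 110 x 110 mm, 10 mm thick, with nothing on it: the free spot. Fixed. Origin at table level under its middle; its top is 10 mm above the table.
- dropper: Loose small amber glass dropper vial with black collar and rubber bulb, 28 mm across, 68 mm high, standing between the stations: to be left where it is. Origin: centre of its underside.
- dishes: Loose stack of two covered glass dishes, 90 mm across, 32 mm high, at the far side of the bench: to be left where it is. Origin: centre of its underside.
- brush_pot: Loose white paper-walled pot, 64 mm across at the rim, 85 mm high, with three brushes standing up to about 165 mm, at the far side of the bench: to be left where it is. Origin: centre of its underside.
Mind the look-alikes: they are no part of the job. What is shaped like the jar but orange is not meant. What is shaped like the square_bottle but blue is not meant.

How it is judged:
By the outcome, as a careful person would: the job done as asked, in the order asked, and still so for the second after the job is handed in, with the robot touching nothing.
It also fails if it takes over 128 s, if anything falls off the work surface, if the arm or the gripper's body presses on something with over 40 N, if the wrist force passes 120 N, or if a joint passes its speed limit or range.

## Robot

A 7-joint arm with a two-finger parallel gripper is mounted at the origin on the work surface. World frame = base frame: x ahead of the robot, y to its left, z up, the work surface at z = 0. Lengths are in mm, angles in rad, forces in N, time in s.
With the tool pointing down it reaches from about 425 to 825 mm from the base axis. Payload 3.6 kg.
Tool frame: the origin (TCP) lies on the front face of the gripper's body, between the roots of the fingers; the fingertips stand 84 mm ahead of it and the grasp point (between the pads) lies 65 mm ahead of it (manip.tip_extent is the distance from the TCP to the fingertips, in mm); y points along the fingers, z is the direction in which the jaws open and shut, and the axes are right-handed (so a half turn about y gives the same grasp; the last joint's range is limited). The gripper opens to 93 mm and grips with 3 to 60 N. Pads are 15 mm wide; open, the fingers measure 128 mm over their backs; the gripper's body (75 mm by 188 mm) begins 65 mm behind the grasp point.
Start: joints at [1.306, 0.615, -0.013, 1.423, 0.008, 1.103, -0.04], TCP at [153.761, -631.526, 302.74] pointing down, gripper open.
Joint ranges: [-3.12, 3.12], [-0.3, 2.06], [-1.34, 1.32], [0.26, 2.42], [-1.36, 4.5], [0.01, 1.98], [-2.84, 2.84]. Speed limits (rad/s): [2.79, 2.79, 3.14, 3.14, 3.14, 3.14, 3.14].

## Interface

Orientations are given as a unit quaternion [w, x, y, z].
In Python, from cell import manip gives the robot as it stands.
- The arm moves only by the tool step_arm, never from a script. Its argument "moves" is a list of rows, each an object of numbers: "rx", "ry", "rz": the turn, a rotation vector about the tool's x, y, z in rad; "dx", "dy", "dz": the shift along the tool's x, y, z in m; "hand": the closure in counts, from 0 (fully open) to 255 (shut). In form: [{"rx": .., "ry": .., "rz": .., "dx": .., "dy": .., "dz": .., "hand": ..}, ...]. A call has 1 to 5 rows; each row is the pose to reach, as a shift and turn from the pose measured when the call began, along the tool's axes at that moment; what a row does not reach only later rows make up. A row lasts 1/10 s, in which the tool goes at most 50 mm and 8.59 degrees, less where a joint would pass 70% of its speed; a pose out of reach is approached as far as the arm can. A call with a gripper value outside its range is refused whole. The fingers move at their own pace and stop on an object; "newtons" is the grip in N (left out, the last holds). Time passes only in rows, so rows that repeat a pose let the fingers close. It gives the time, the measured TCP pose, the force and the opening at its end, in the units of the state.
- manip.get_obs(): the state, without advancing time (a new reading comes with each control period).
- manip.grab_frame(name): name is "scene" or "top" or "wrist"; returns a dict with "pixels" (384x512x3 uint8, blue, green, red), "fx", "fy", "cx", "cy" (pixels), "world_from_camera" (4x4, takes a point from camera to world coordinates). Camera axes: x right, y down, z forward; pixel columns grow to the right and rows downward; lengths in mm; the calibration is good to about 2 mm. A picture is of the moment at which its call begins. There is no depth.
- manip.sign_off(): hands the job in, once; it reports no verdict.
The state is a dict: "time": time; "joints": joint angles; "joint_vel": joint speeds; "effort": joint torques, N m; "ee_pos": TCP position; "tcp_rot": TCP orientation; "contact_force": force on the tool from outside, world axes, zero at the start; "wrist_torque": the same for the moment, N m; "opening": finger opening in mm.
Only numpy, scipy, OpenCV 4.12 (cv2) and the standard library are available. Lean on these libraries where they do the work, as an engineer would, in place of code of your own. Each camera call takes 0.05 s, during which the arm holds its last target.

## Working session

There is one attempt and no reset: what is moved stays moved. The work goes in short steps, Python scripts to look and compute and a tool call to move; the robot and the scene stay as the last step left them, time stands still between calls to the robot, and variables do not carry over. Pictures are saved under pics/ and viewed, and the job is handed in when it is done.

Besides the shell and the picture viewer there is one more tool, called after ">>>" by a JSON object that holds its "name" and its "arguments", one argument or row to a line. step_arm: Moves the arm, as the interface text tells. Its arguments: {"type":"object","properties":{"moves":{"type":"array"},"newtons":{"type":"number"}},"required":["moves"]}

```bash
ls; mkdir -p pics; cat > h.py <<'E'
import numpy as np,cv2,json
from scipy.spatial.transform import Rotation as R
from cell import manip
E
python3 - <<'E'
from h import *
o=manip.get_obs();print(o)
for n in ["scene","top","wrist"]:
    f=manip.grab_frame(n);cv2.imwrite(f"pics/{n}0.png",f["pixels"])
    print(n,f["fx"],f["cx"],f["cy"],np.round(f["world_from_camera"],3).tolist())
print(manip.tip_extent)
E
```

```text
pics
{'time': 0.0, 'joints': array([ 1.30549296,  0.6158914 , -0.01262989,  1.42488533,  0.00809581,
        1.10338851, -0.04036136]), 'joint_vel': array([-7.28495065e-04,  8.97913746e-04,  5.58780854e-05,  5.15517774e-05,
       -1.77344613e-03, -1.62785682e-03, -1.23169445e-03]), 'effort': array([-5.97393355e-04, -4.58930898e+01,  2.08967370e-01, -1.65748572e+01,
       -6.10216521e-02,  2.02214287e-02,  2.14991028e-04]), 'ee_pos': array([ 153.63462395, -630.99201742,  301.60341574]), 'tcp_rot': array([ 0.08415457, -0.08438402,  0.70295136, -0.70118238]), 'contact_force': array([ 0.10078265, -0.07186268,  0.2497157 ]), 'wrist_torque': array([-0.00069609,  0.04169532,  0.00817697]), 'opening': 93.42255519233555}
scene 363.3952855974137 257.1557686354343 197.00401828253794 [[0.628, 0.441, -0.642, 1147.011], [0.778, -0.37, 0.507, -482.054], [-0.014, -0.818, -0.575, 621.378], [0.0, 0.0, 0.0, 1.0]]
top 489.60786625843485 252.0101162503258 191.74383967725393 [[0.022, -0.986, 0.164, 319.772], [-1.0, -0.025, -0.011, -2.492], [0.015, -0.164, -0.986, 1396.601], [0.0, 0.0, 0.0, 1.0]]
wrist 316.16144678058413 262.127054562707 188.62805975030645 [[0.237, -0.943, -0.232, 217.856], [-0.971, -0.231, -0.055, -617.355], [-0.001, 0.238, -0.971, 383.154], [0.0, 0.0, 0.0, 1.0]]
84.1
```

View pics/scene0.png

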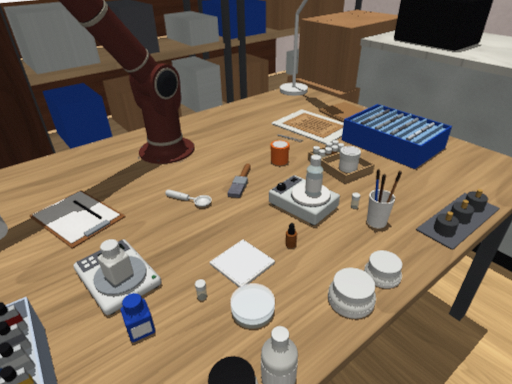

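View pics/top0.png

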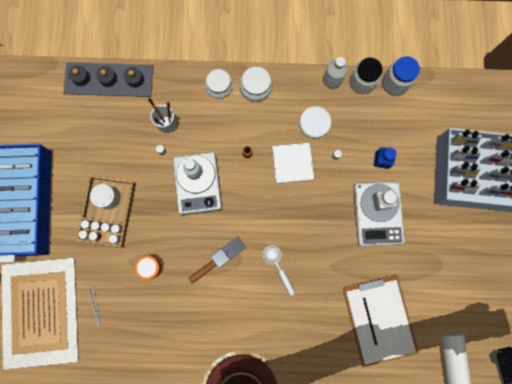

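View pics/wrist0.png

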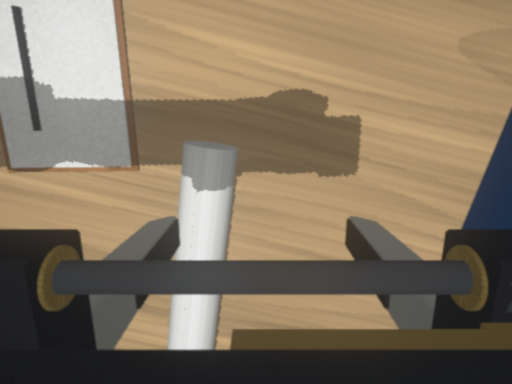

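```bash
cat >> h.py <<'E'
def ray(f,u,v,z):
    T=np.array(f["world_from_camera"]);d=T[:3,:3]@np.array([(u-f["cx"])/f["fx"],(v-f["cy"])/f["fy"],1.])
    return T[:3,3]+d*(z-T[2,3])/d[2]
def proj(f,p):
    T=np.array(f["world_from_camera"]);c=T[:3,:3].T@(np.array(p,float)-T[:3,3])
    return np.array([f["fx"]*c[0]/c[2]+f["cx"],f["fy"]*c[1]/c[2]+f["cy"]])
E
python3 - <<'E'
from h import *
f=manip.grab_frame("top");im=f["pixels"]
def crop(x0,y0,x1,y1,k,n): 
    c=cv2.resize(im[y0:y1,x0:x1],None,fx=k,fy=k,interpolation=cv2.INTER_CUBIC);cv2.imwrite(n,c)
crop(70,100,230,260,4,"pics/topL.png")
crop(225,70,425,255,4,"pics/topR.png") if 0 else crop(230,100,420,255,4,"pics/topR.png")
o=manip.get_obs();print(np.round(R.from_quat(o["tcp_rot"],scalar_first=True).as_matrix(),3))
E
```

```text
[[-0.972 -0.     0.237]
 [-0.237  0.002 -0.972]
 [-0.    -1.    -0.002]]
```

View pics/topL.png

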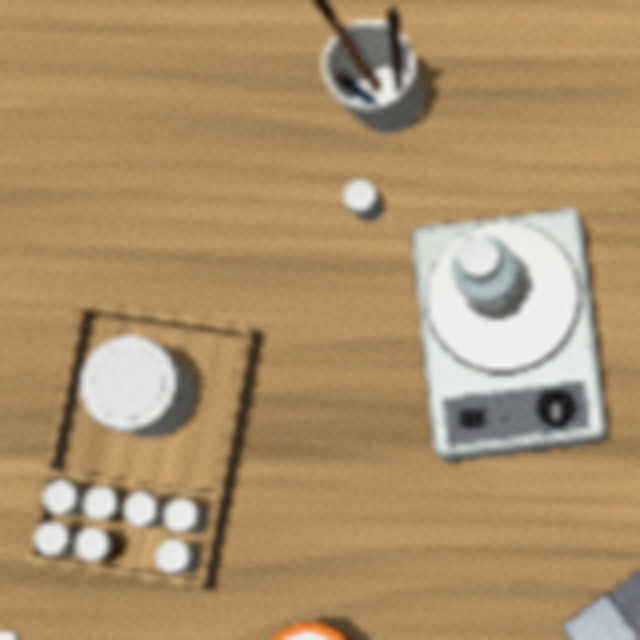

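View pics/topR.png

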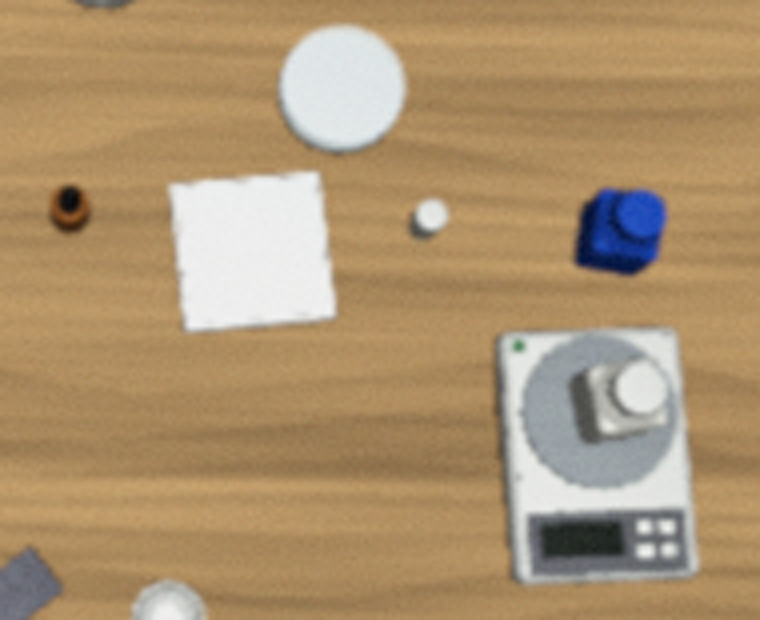

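```bash
cat > fit.py <<'E'
from h import *
from scipy.optimize import least_squares
f=manip.grab_frame("top")
L=lambda p:((p[0]+.5)/4-.5+70,(p[1]+.5)/4-.5+100)
Rr=lambda p:((p[0]+.5)/4-.5+230,(p[1]+.5)/4-.5+100)
def pt(n,p,z): print(n,np.round(ray(f,*p,z)[:2],1))
pt("jar",L((129,384)),74);pt("round cap",L((482,255)),168);pt("plate",L((504,297)),58)
pt("sq cap",Rr((640,387)),126);pt("pan",Rr((600,411)),38);pt("dropper",Rr((70,195)),68)
def fit(n,model,pix,z0):
    model=np.array(model,float)
    def res(q):
        c,s=np.cos(q[2]),np.sin(q[2]);out=[]
        for m,p in zip(model,pix):
            w=[q[0]+c*m[0]-s*m[1],q[1]+s*m[0]+c*m[1],z0]
            out+=list(proj(f,w)-p)
        return out
    g=ray(f,*np.mean(pix,0),z0)
    r=least_squares(res,[g[0],g[1],0]);print(n,np.round(r.x,3),"res",np.round(r.fun,1))
fit("tray",[[63,62.5],[63,-62.5],[-124,-62.5],[-124,62.5]],[L(p) for p in [(86,312),(262,333),(210,587),(33,558)]],32)
fit("bal",[[62,65],[62,-65],[-118,-65],[-118,65]],[Rr(p) for p in [(500,332),(675,329),(697,575),(520,581)]],28)
fit("stir",[[60,60],[60,-60],[-105,-60],[-105,60]],[L(p) for p in [(413,229),(578,208),(607,438),(438,458)]],48)
fit("tile",[[55,55],[55,-55],[-55,-55],[-55,55]],[Rr(p) for p in [(168,184),(320,173),(336,317),(186,331)]],10)
E
python3 fit.py
```

```text
jar [518.9 391.3]
round cap [593.9 144.2]
plate [589.  140.8]
sq cap [ 527.8 -379.7]
pan [ 524.4 -377.2]
dropper [663.2  -0.8]
tray [ 5.12144e+02  3.83560e+02 -1.28000e-01] res [ 0.3 -2.3 -0.1 -0.9  0.1  1.4 -0.2  1.8]
bal [ 5.24013e+02 -3.76270e+02  5.90000e-02] res [-0.7 -0.3  0.9 -1.1  0.9  0.6 -1.1  0.8]
stir [5.88326e+02 1.40786e+02 1.54000e-01] res [-0.5 -0.1  0.6 -0.1  0.4 -0.2 -0.5  0.4]
tile [ 6.40019e+02 -1.34154e+02  1.16000e-01] res [ 0.4  0.  -0.2 -0.5  0.1  0.3 -0.3  0.2]
```

```bash
cat >> h.py <<'E'
def tgt(x,y,z,jaw=None):
    "TCP target -> tool axes move (m, rad). jaw = world angle of tool z, deg"
    o=manip.get_obs();M=R.from_quat(o["tcp_rot"],scalar_first=True).as_matrix()
    p=o["ee_pos"];d=M.T@(np.array([x,y,z])-p)/1000
    cur=np.degrees(np.arctan2(M[1,2],M[0,2]))
    rv=[0,0,0]
    if jaw is not None:
        a=np.radians(jaw);Z=np.array([np.cos(a),np.sin(a),0]);Y=np.array([0,0,-1.]);X=np.cross(Y,Z)
        rv=R.from_matrix(M.T@np.stack([X,Y,Z],1)).as_rotvec()
    print("t %.2f pos %s jaw %.1f open %.1f F %s"%(o["time"],np.round(p,1),cur,o["opening"],np.round(o["contact_force"],1)))
    print("d",np.round(d,4),"rv",np.round(rv,4))
E
python3 -c "
from h import *
tgt(524,-377,300,-90)"
```

```text
t 0.25 pos [ 153.7 -631.3  302.2] jaw -76.3 open 92.8 F [-1.   0.1 -0.3]
d [-0.42    0.0024 -0.1595] rv [1.100e-03 2.389e-01 1.000e-04]
```

>>> {"name": "step_arm", "arguments": {
  "moves": [
    {"dx": -0.03,"dz": -0.011,"ry": 0.06},
    {"dx": -0.075,"dz": -0.028,"ry": 0.12},
    {"dx": -0.12,"dz": -0.046,"ry": 0.18},
    {"dx": -0.165,"dz": -0.063,"ry": 0.239},
    {"dx": -0.21,"dz": -0.08,"ry": 0.239}
  ]
}}

```text
validation failed for argument at $.mo...
```

```bash
python3 -c "
from h import *
tgt(524,-377,300,-90)"
```

```text
t 0.25 pos [ 153.7 -631.3  302.2] jaw -76.3 open 92.8 F [-1.   0.1 -0.3]
d [-0.42    0.0024 -0.1595] rv [1.100e-03 2.389e-01 1.000e-04]
```

>>> {"name": "step_arm", "arguments": {
  "moves": [
    {"rx": 0,"ry": 0.06,"rz": 0,"dx": -0.03,"dy": 0,"dz": -0.011,"hand": 0},
    {"rx": 0,"ry": 0.12,"rz": 0,"dx": -0.075,"dy": 0,"dz": -0.028,"hand": 0},
    {"rx": 0,"ry": 0.18,"rz": 0,"dx": -0.12,"dy": 0,"dz": -0.046,"hand": 0},
    {"rx": 0,"ry": 0.239,"rz": 0,"dx": -0.165,"dy": 0,"dz": -0.063,"hand": 0},
    {"rx": 0,"ry": 0.239,"rz": 0,"dx": -0.21,"dy": 0,"dz": -0.08,"hand": 0}
  ]
}}

```text
time: 0.75
ee_pos: [340.2, -502.6, 302.3]
tcp_rot: [-0.001, 0.0, 0.707, -0.707]
contact_force: [1.1, -0.5, -0.4]
opening: 93.1
```

```bash
python3 -c "
from h import *
tgt(524,-377,300,-90)"
```

```text
t 0.75 pos [ 340.2 -502.6  302.3] jaw -90.1 open 93.1 F [ 1.1 -0.5 -0.4]
d [-0.1836  0.0024 -0.1258] rv [ 0.0011 -0.0014  0.0002]
```

>>> {"name": "step_arm", "arguments": {
  "moves": [
    {"rx": 0,"ry": 0,"rz": 0,"dx": -0.04,"dy": 0,"dz": -0.027,"hand": 0},
    {"rx": 0,"ry": 0,"rz": 0,"dx": -0.08,"dy": 0,"dz": -0.055,"hand": 0},
    {"rx": 0,"ry": 0,"rz": 0,"dx": -0.12,"dy": 0,"dz": -0.082,"hand": 0},
    {"rx": 0,"ry": 0,"rz": 0,"dx": -0.16,"dy": 0,"dz": -0.11,"hand": 0},
    {"rx": 0,"ry": 0,"rz": 0,"dx": -0.184,"dy": 0,"dz": -0.126,"hand": 0}
  ]
}}

```text
time: 1.25
ee_pos: [528.4, -372.3, 302.2]
tcp_rot: [0.002, -0.001, 0.708, -0.706]
contact_force: [-0.2, -0.1, -0.9]
opening: 93.0
```

```bash
python3 -c "
from h import *
tgt(524,-377,300,-90)
f=manip.grab_frame('wrist');cv2.imwrite('pics/w1.png',f['pixels']);np.save('w1.npy',f,allow_pickle=True)
print(np.round(proj(f,[527.8,-379.7,126])),np.round(proj(f,[524,-377,38])))
"
```

```text
t 1.25 pos [ 528.4 -372.3  302.2] jaw -89.7 open 93.0 F [-0.2 -0.1 -0.9]
d [0.0044 0.0021 0.0046] rv [ 0.0039  0.0048 -0.0019]
[269. 193.] [265. 177.]
```

View pics/w1.png

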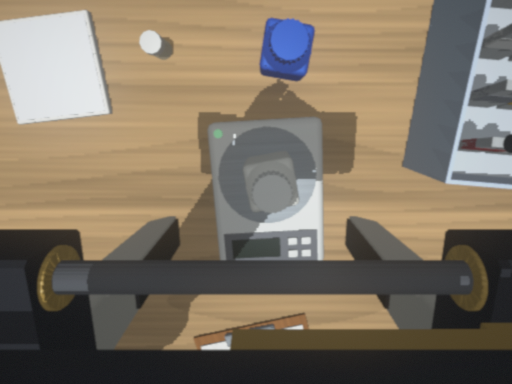

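```bash
python3 -c "
from h import *
im=cv2.imread('pics/w1.png')[110:270,190:350]
im=cv2.convertScaleAbs(im,alpha=1.6,beta=10)
cv2.imwrite('pics/w1c.png',cv2.resize(im,None,fx=4,fy=4,interpolation=cv2.INTER_CUBIC))
"
```

```text
(no output)
```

View pics/w1c.png

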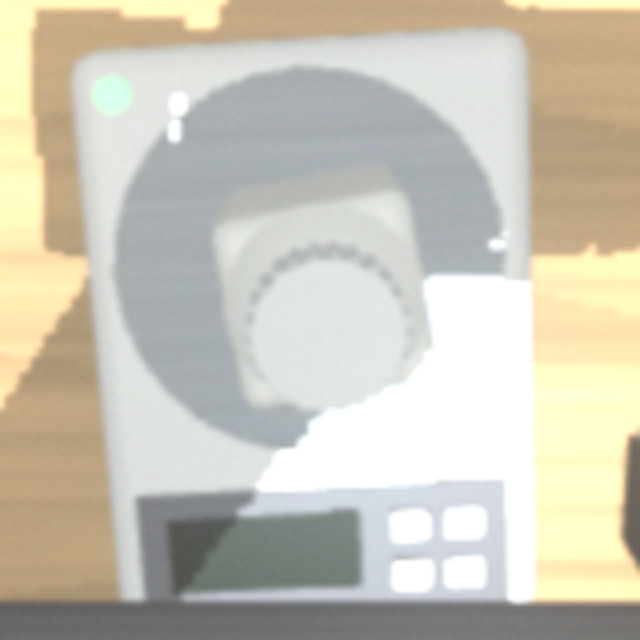

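Candidates for the square bottle: off-white with white cap on the balance (top 388,198; wrist 272,190), and the blue one behind it (top 385,157; wrist 287,48). The off-white one matches and the close crop confirms it. For the jar: white in the bay (top 102,196) versus orange on the table (top 147,267); the white one matches.

```bash
python3 -c "
from h import *
f=np.load('w1.npy',allow_pickle=True).item()
W=lambda p:((p[0]+.5)/4-.5+190,(p[1]+.5)/4-.5+110)
print('cap',ray(f,*W((328,335)),126))
a,b,c,d=[ray(f,*W(p),108) for p in [(216,237),(248,405),(405,215),(428,345)]]
e=ray(f,*W((240,231)),108);g=ray(f,*W((385,206)),108)
for n,p,q in (('left',a,b),('right',c,d),('back',e,g)): print(n,np.round(p[:2],1),np.round(q[:2],1),np.degrees(np.arctan2(*(p-q)[1::-1])))
print('pan',ray(f,*W((309,257)),38))
for s in [((75,60),(120,590)),((527,45),(530,590)),((90,55),(510,32))]:
  p,q=[ray(f,*W(x),28) for x in s];print(p[:2],q[:2],np.degrees(np.arctan2(*(p-q)[1::-1])))
from fit import *
"
```

```text
cap [ 527.63012816 -381.5360958   126.        ]
left [ 545.2 -357. ] [ 506.4 -364. ] 10.187539256560667
right [ 550.4 -398.7] [ 520.8 -404.7] 11.4358779419321
back [ 546.6 -362.3] [ 552.3 -394.2] 100.22013594120945
pan [ 527.25534043 -378.58911597   38.        ]
[ 580.26614032 -313.64137962] [ 421.40978664 -321.88306525] 2.969920890406664
[ 584.99648418 -438.14839447] [ 422.24736736 -447.13475928] 3.160437877331254
[ 581.64163223 -317.82685007] [ 588.45923673 -433.31318628] 93.37847015805482
jar [518.9 391.3]
round cap [593.9 144.2]
plate [589.  140.8]
sq cap [ 527.8 -379.7]
pan [ 524.4 -377.2]
dropper [663.2  -0.8]
tray [ 5.12144e+02  3.83560e+02 -1.28000e-01] res [ 0.3 -2.3 -0.1 -0.9  0.1  1.4 -0.2  1.8]
bal [ 5.24013e+02 -3.76270e+02  5.90000e-02] res [-0.7 -0.3  0.9 -1.1  0.9  0.6 -1.1  0.8]
stir [5.88326e+02 1.40786e+02 1.54000e-01] res [-0.5 -0.1  0.6 -0.1  0.4 -0.2 -0.5  0.4]
tile [ 6.40019e+02 -1.34154e+02  1.16000e-01] res [ 0.4  0.  -0.2 -0.5  0.1  0.3 -0.3  0.2]
```

```bash
python3 -c "
from h import *
tgt(527.6,-380.5,148,-79.5)"
```

```text
t 1.35 pos [ 529.7 -371.   301.8] jaw -89.5 open 93.3 F [0.1 0.7 0.5]
d [0.0026 0.1537 0.0103] rv [ 0.005  -0.174  -0.0034]
```

>>> {"name": "step_arm", "arguments": {
  "moves": [
    {"rx": 0,"ry": -0.09,"rz": 0,"dx": 0.003,"dy": 0.02,"dz": 0.01,"hand": 0},
    {"rx": 0,"ry": -0.174,"rz": 0,"dx": 0.003,"dy": 0.055,"dz": 0.01,"hand": 0},
    {"rx": 0,"ry": -0.174,"rz": 0,"dx": 0.003,"dy": 0.09,"dz": 0.01,"hand": 0},
    {"rx": 0,"ry": -0.174,"rz": 0,"dx": 0.003,"dy": 0.125,"dz": 0.01,"hand": 0},
    {"rx": 0,"ry": -0.174,"rz": 0,"dx": 0.003,"dy": 0.147,"dz": 0.01,"hand": 0}
  ]
}}

```text
time: 1.85
ee_pos: [524.8, -380.7, 151.8]
tcp_rot: [0.064, -0.064, 0.707, -0.702]
contact_force: [-0.8, -0.4, 0.2]
opening: 92.8
```

```bash
python3 -c "
from h import *
tgt(527.6,-380.5,148,-79.5)
f=manip.grab_frame('wrist');cv2.imwrite('pics/w2.png',f['pixels'])"
```

```text
t 1.85 pos [ 524.8 -380.7  151.8] jaw -79.6 open 92.8 F [-0.8 -0.4  0.2]
d [-0.0028  0.0038  0.0003] rv [ 0.007  -0.0017  0.0003]
```

View pics/w2.png

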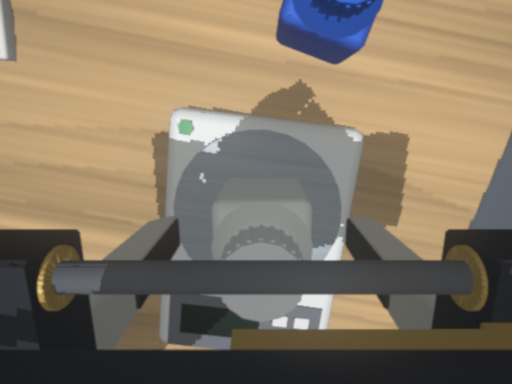

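Square bottle (cap about 262,280) sits centred and square between the fingers; the view is right for closing.

>>> {"name": "step_arm", "arguments": {
  "moves": [
    {"rx": 0.007,"ry": 0,"rz": 0,"dx": -0.003,"dy": 0.003,"dz": 0,"hand": 0},
    {"rx": 0.007,"ry": 0,"rz": 0,"dx": -0.003,"dy": 0.003,"dz": 0,"hand": 120},
    {"rx": 0.007,"ry": 0,"rz": 0,"dx": -0.003,"dy": 0.003,"dz": 0,"hand": 200},
    {"rx": 0.007,"ry": 0,"rz": 0,"dx": -0.003,"dy": 0.003,"dz": 0,"hand": 200},
    {"rx": 0.007,"ry": 0,"rz": 0,"dx": -0.003,"dy": 0.003,"dz": 0,"hand": 200}
  ],
  "newtons": 25
}}

```text
time: 2.4
ee_pos: [526.9, -379.5, 146.9]
tcp_rot: [0.063, -0.065, 0.705, -0.703]
contact_force: [0.0, -0.8, -0.0]
opening: 65.4
```

>>> {"name": "step_arm", "arguments": {
  "moves": [
    {"rx": 0,"ry": 0,"rz": 0,"dx": 0,"dy": 0,"dz": 0,"hand": 200},
    {"rx": 0,"ry": 0,"rz": 0,"dx": 0,"dy": -0.002,"dz": 0,"hand": 200},
    {"rx": 0,"ry": 0,"rz": 0,"dx": 0,"dy": -0.006,"dz": 0,"hand": 200},
    {"rx": 0,"ry": 0,"rz": 0,"dx": 0,"dy": -0.015,"dz": 0,"hand": 200},
    {"rx": 0,"ry": 0,"rz": 0,"dx": 0,"dy": -0.03,"dz": 0,"hand": 200}
  ],
  "newtons": 25
}}

```text
time: 2.9
ee_pos: [526.3, -379.1, 176.6]
tcp_rot: [0.062, -0.066, 0.706, -0.703]
contact_force: [0.4, -0.5, -1.1]
opening: 47.8
```

```bash
python3 -c "
from h import *
tgt(640,-134.2,290,-83.4)
f=manip.grab_frame('wrist');cv2.imwrite('pics/w3.png',f['pixels'])"
```

```text
t 2.90 pos [ 526.3 -379.1  176.6] jaw -79.6 open 47.8 F [ 0.4 -0.5 -1.1]
d [-0.1555 -0.1132 -0.2209] rv [0.0045 0.0664 0.0052]
```

View pics/w3.png

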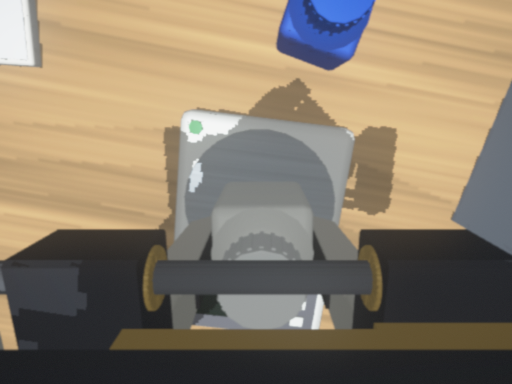

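>>> {"name": "step_arm", "arguments": {
  "moves": [
    {"rx": 0,"ry": 0,"rz": 0,"dx": -0.005,"dy": -0.015,"dz": -0.006,"hand": 200},
    {"rx": 0,"ry": 0.01,"rz": 0,"dx": -0.018,"dy": -0.035,"dz": -0.025,"hand": 200},
    {"rx": 0,"ry": 0.03,"rz": 0,"dx": -0.037,"dy": -0.05,"dz": -0.053,"hand": 200},
    {"rx": 0,"ry": 0.05,"rz": 0,"dx": -0.06,"dy": -0.05,"dz": -0.085,"hand": 200},
    {"rx": 0,"ry": 0.066,"rz": 0,"dx": -0.085,"dy": -0.05,"dz": -0.12,"hand": 200}
  ]
}}

```text
time: 3.45
ee_pos: [590.4, -246.8, 232.2]
tcp_rot: [-0.041, 0.039, -0.705, 0.707]
contact_force: [0.6, -1.3, -2.3]
opening: 47.8
```

```bash
python3 -c "
from h import *
tgt(640,-134.2,220,-83.4)"
```

```text
t 3.45 pos [ 590.4 -246.8  232.2] jaw -83.5 open 47.8 F [ 0.6 -1.3 -2.3]
d [-0.0619  0.0121 -0.1064] rv [-0.0025 -0.0025 -0.0026]
```

>>> {"name": "step_arm", "arguments": {
  "moves": [
    {"rx": 0,"ry": 0,"rz": 0,"dx": -0.018,"dy": 0.003,"dz": -0.031,"hand": 200},
    {"rx": 0,"ry": 0,"rz": 0,"dx": -0.035,"dy": 0.006,"dz": -0.06,"hand": 200},
    {"rx": 0,"ry": 0,"rz": 0,"dx": -0.049,"dy": 0.01,"dz": -0.084,"hand": 200},
    {"rx": 0,"ry": 0,"rz": 0,"dx": -0.058,"dy": 0.012,"dz": -0.1,"hand": 200},
    {"rx": 0,"ry": 0,"rz": 0,"dx": -0.062,"dy": 0.012,"dz": -0.106,"hand": 200}
  ]
}}

```text
time: 3.95
ee_pos: [640.9, -131.8, 220.2]
tcp_rot: [-0.042, 0.04, -0.706, 0.706]
contact_force: [-0.2, 0.1, -2.3]
opening: 48.0
```

```bash
python3 -c "
from h import *
tgt(640,-134.2,125,-83.4)
f=manip.grab_frame('scene');cv2.imwrite('pics/s3.png',cv2.resize(f['pixels'][100:330,150:380],None,fx=2.6,fy=2.6,interpolation=cv2.INTER_CUBIC))
for z in (120,110,100,90,145): print(z,(proj(f,[640,-134.2,z])-[150,100])*2.6)"
```

```text
t 3.95 pos [ 640.9 -131.8  220.2] jaw -83.3 open 48.0 F [-0.2  0.1 -2.3]
d [0.0014 0.0952 0.0022] rv [-0.001   0.0009 -0.003 ]
120 [230.33865079 321.70314327]
110 [230.85262488 330.91112793]
100 [231.35922598 339.98702326]
90 [231.85861159 348.93365126]
145 [229.02038279 298.08601643]
```

View pics/s3.png

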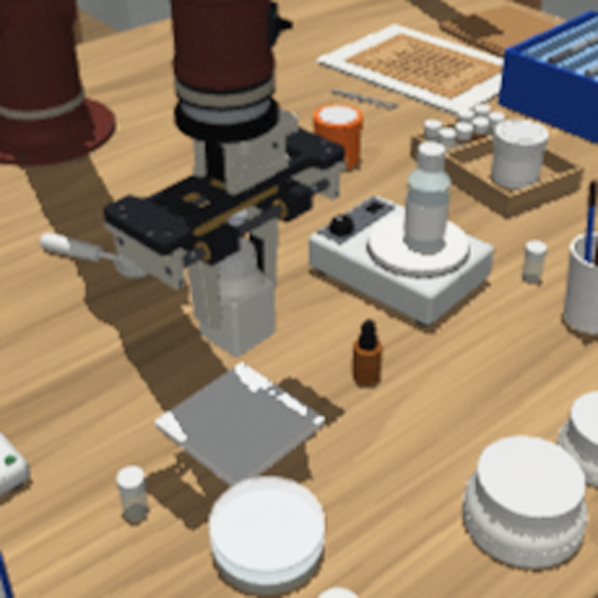

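>>> {"name": "step_arm", "arguments": {
  "moves": [
    {"rx": 0,"ry": 0,"rz": 0,"dx": 0.001,"dy": 0.02,"dz": 0.002,"hand": 200},
    {"rx": 0,"ry": 0,"rz": 0,"dx": 0.001,"dy": 0.05,"dz": 0.002,"hand": 200},
    {"rx": 0,"ry": 0,"rz": 0,"dx": 0.001,"dy": 0.075,"dz": 0.002,"hand": 200},
    {"rx": 0,"ry": 0,"rz": 0,"dx": 0.001,"dy": 0.088,"dz": 0.002,"hand": 200},
    {"rx": 0,"ry": 0,"rz": 0,"dx": 0.001,"dy": 0.092,"dz": 0.002,"hand": 200}
  ]
}}

```text
time: 4.5
ee_pos: [639.5, -136.2, 127.0]
tcp_rot: [-0.04, 0.04, -0.705, 0.707]
contact_force: [-0.5, -0.9, -1.7]
opening: 47.9
```

>>> {"name": "step_arm", "arguments": {
  "moves": [
    {"rx": 0,"ry": 0,"rz": 0,"dx": 0,"dy": 0.001,"dz": 0,"hand": 200},
    {"rx": 0,"ry": 0,"rz": 0,"dx": 0,"dy": 0.002,"dz": 0,"hand": 200}
  ]
}}

```text
time: 4.7
ee_pos: [640.1, -137.3, 126.1]
tcp_rot: [-0.041, 0.039, -0.705, 0.707]
contact_force: [0.2, 0.3, -2.0]
opening: 47.5
```

```bash
python3 -c "
from h import *
tgt(640,-134.2,120,-83.4)
f=manip.grab_frame('scene');cv2.imwrite('pics/s4.png',cv2.resize(f['pixels'][180:330,180:330],None,fx=4,fy=4,interpolation=cv2.INTER_CUBIC))"
```

```text
t 4.70 pos [ 640.1 -137.3  126.1] jaw -83.6 open 47.5 F [ 0.2  0.3 -2. ]
d [-0.0003  0.0061 -0.0031] rv [-0.0032 -0.003  -0.0024]
```

View pics/s4.png

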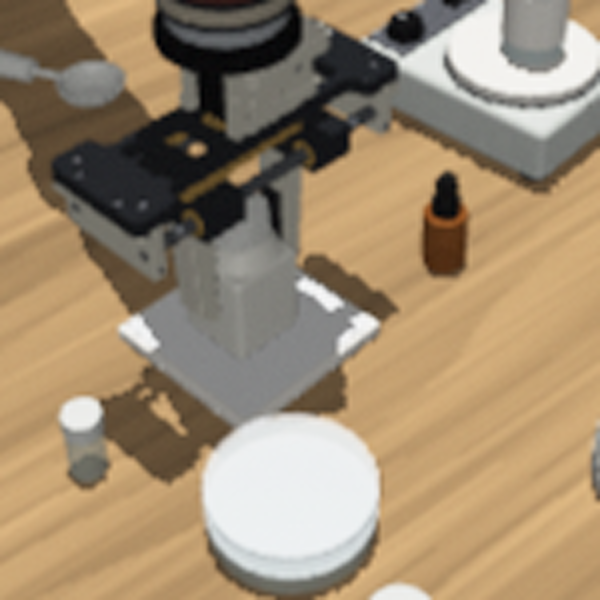

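>>> {"name": "step_arm", "arguments": {
  "moves": [
    {"rx": 0,"ry": 0,"rz": 0,"dx": 0,"dy": 0.0015,"dz": -0.001,"hand": 200},
    {"rx": 0,"ry": 0,"rz": 0,"dx": 0,"dy": 0.003,"dz": -0.002,"hand": 200},
    {"rx": 0,"ry": 0,"rz": 0,"dx": 0,"dy": 0.004,"dz": -0.002,"hand": 200}
  ]
}}

```text
time: 5.05
ee_pos: [640.1, -134.5, 122.5]
tcp_rot: [-0.041, 0.039, -0.705, 0.707]
contact_force: [-1.0, -0.5, -1.5]
opening: 48.0
```

>>> {"name": "step_arm", "arguments": {
  "moves": [
    {"rx": 0,"ry": 0,"rz": 0,"dx": 0,"dy": 0.001,"dz": 0,"hand": 200},
    {"rx": 0,"ry": 0,"rz": 0,"dx": 0,"dy": 0.002,"dz": 0,"hand": 200}
  ]
}}

```text
time: 5.25
ee_pos: [640.2, -134.5, 121.6]
tcp_rot: [-0.041, 0.039, -0.705, 0.707]
contact_force: [-2.4, -0.4, 8.9]
opening: 48.0
```

```bash
python3 -c "
from h import *
tgt(640,-134.2,118,-83.4)"
```

```text
t 5.25 pos [ 640.2 -134.5  121.6] jaw -83.5 open 48.0 F [-2.4 -0.4  8.9]
d [ 0.0002  0.0036 -0.0004] rv [-0.0029 -0.002  -0.0034]
```

>>> {"name": "step_arm", "arguments": {
  "moves": [
    {"rx": 0,"ry": 0,"rz": 0,"dx": 0,"dy": 0,"dz": 0,"hand": 110},
    {"rx": 0,"ry": 0,"rz": 0,"dx": 0,"dy": 0,"dz": 0,"hand": 80},
    {"rx": 0,"ry": 0,"rz": 0,"dx": 0,"dy": 0,"dz": 0,"hand": 0},
    {"rx": 0,"ry": 0,"rz": 0,"dx": 0,"dy": -0.003,"dz": 0,"hand": 0},
    {"rx": 0,"ry": 0,"rz": 0,"dx": 0,"dy": -0.015,"dz": 0,"hand": 0}
  ]
}}

```text
time: 5.75
ee_pos: [639.3, -134.3, 135.7]
tcp_rot: [-0.04, 0.04, -0.705, 0.707]
contact_force: [0.3, 1.2, -0.4]
opening: 80.2
```

>>> {"name": "step_arm", "arguments": {
  "moves": [
    {"rx": 0,"ry": 0,"rz": 0,"dx": 0,"dy": -0.03,"dz": 0,"hand": 0},
    {"rx": 0,"ry": 0,"rz": 0,"dx": 0,"dy": -0.07,"dz": 0,"hand": 0},
    {"rx": 0,"ry": 0,"rz": 0,"dx": 0,"dy": -0.11,"dz": 0,"hand": 0},
    {"rx": 0,"ry": 0,"rz": 0,"dx": 0,"dy": -0.15,"dz": 0,"hand": 0},
    {"rx": 0,"ry": 0,"rz": 0,"dx": 0,"dy": -0.17,"dz": 0,"hand": 0}
  ]
}}

```text
time: 6.25
ee_pos: [640.4, -134.3, 311.4]
tcp_rot: [-0.043, 0.037, -0.705, 0.707]
contact_force: [-0.7, -0.5, 0.2]
opening: 93.1
```

```bash
python3 -c "
from h import *
tgt(512,384,302,-97.3)
f=manip.grab_frame('wrist');cv2.imwrite('pics/w4.png',f['pixels']);np.save('w4.npy',f,allow_pickle=True)"
```

```text
t 6.25 pos [ 640.4 -134.3  311.4] jaw -83.5 open 93.1 F [-0.7 -0.5  0.2]
d [ 0.0692  0.0066 -0.5295] rv [-0.0033  0.2405 -0.0088]
```

View pics/w4.png

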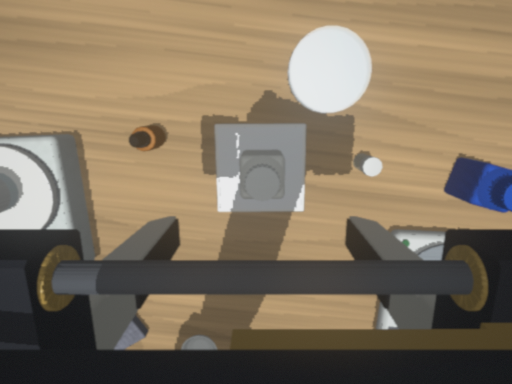

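The square bottle stands upright in the middle of the tile (wrist 262,178). On to the jar.

>>> {"name": "step_arm", "arguments": {
  "moves": [
    {"rx": 0,"ry": 0,"rz": 0,"dx": 0.004,"dy": 0,"dz": -0.03,"hand": 0},
    {"rx": 0,"ry": 0,"rz": 0,"dx": 0.01,"dy": 0,"dz": -0.078,"hand": 0},
    {"rx": 0,"ry": 0,"rz": 0,"dx": 0.017,"dy": 0,"dz": -0.127,"hand": 0},
    {"rx": 0,"ry": 0,"rz": 0,"dx": 0.023,"dy": 0,"dz": -0.176,"hand": 0},
    {"rx": 0,"ry": 0,"rz": 0,"dx": 0.029,"dy": 0,"dz": -0.225,"hand": 0}
  ]
}}

```text
time: 6.8
ee_pos: [586.1, 87.5, 312.1]
tcp_rot: [-0.044, 0.035, -0.704, 0.708]
contact_force: [0.9, 0.3, 0.3]
opening: 93.0
```

>>> {"name": "step_arm", "arguments": {
  "moves": [
    {"rx": 0,"ry": 0.05,"rz": 0,"dx": 0.006,"dy": 0,"dz": -0.049,"hand": 0},
    {"rx": 0,"ry": 0.1,"rz": 0,"dx": 0.012,"dy": 0,"dz": -0.098,"hand": 0},
    {"rx": 0,"ry": 0.15,"rz": 0,"dx": 0.019,"dy": 0,"dz": -0.147,"hand": 0},
    {"rx": 0,"ry": 0.2,"rz": 0,"dx": 0.025,"dy": 0,"dz": -0.196,"hand": 0},
    {"rx": 0,"ry": 0.24,"rz": 0,"dx": 0.03,"dy": 0,"dz": -0.24,"hand": 0}
  ]
}}

```text
time: 7.3
ee_pos: [527.8, 325.2, 310.2]
tcp_rot: [0.041, -0.049, -0.705, 0.707]
contact_force: [0.1, 0.3, -0.8]
opening: 92.9
```

```bash
python3 -c "
from h import *
tgt(515,386,302,-97.3)"
```

```text
t 7.30 pos [527.8 325.2 310.2] jaw -97.3 open 92.9 F [ 0.1  0.3 -0.8]
d [ 0.0205  0.0078 -0.0587] rv [-0.0021  0.     -0.0126]
```

>>> {"name": "step_arm", "arguments": {
  "moves": [
    {"rx": 0,"ry": 0,"rz": -0.006,"dx": 0.012,"dy": 0.004,"dz": -0.035,"hand": 0},
    {"rx": 0,"ry": 0,"rz": -0.012,"dx": 0.02,"dy": 0.008,"dz": -0.058,"hand": 0},
    {"rx": 0,"ry": 0,"rz": -0.012,"dx": 0.02,"dy": 0.008,"dz": -0.058,"hand": 0}
  ]
}}

```text
time: 7.6
ee_pos: [512.1, 390.2, 300.3]
tcp_rot: [0.043, -0.041, -0.706, 0.706]
contact_force: [0.4, -0.1, -0.1]
opening: 92.9
```

```bash
python3 -c "
from h import *
tgt(515,386,302,-97.3)
f=manip.grab_frame('wrist');cv2.imwrite('pics/w5.png',f['pixels']);np.save('w5.npy',f,allow_pickle=True)
print(np.round(proj(f,[518.9,391.3,74])))
im=f['pixels'][60:260,150:370];cv2.imwrite('pics/w5c.png',cv2.resize(im,None,fx=3,fy=3,interpolation=cv2.INTER_CUBIC))"
```

```text
t 7.60 pos [512.1 390.2 300.3] jaw -96.8 open 92.9 F [ 0.4 -0.1 -0.1]
d [-0.0034 -0.0017  0.0039] rv [-0.0005  0.0084  0.0034]
[258. 172.]
```

View pics/w5.png

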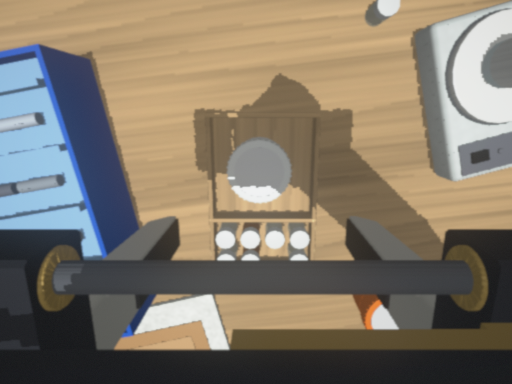

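View pics/w5c.png

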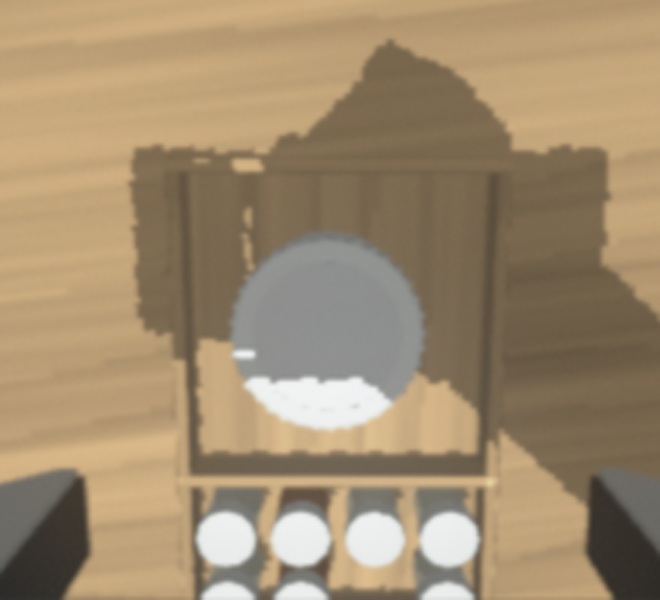

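```bash
python3 -c "
from h import *
f=np.load('w5.npy',allow_pickle=True).item()
W=lambda p:((p[0]+.5)/3-.5+150,(p[1]+.5)/3-.5+60)
print('jar',ray(f,*W((328,332)),74))
P={n:ray(f,*W(p),32)[:2] for n,p in dict(bl=(172,157),br=(510,157),dl=(183,481),dr=(495,481)).items()}
for n in P: print(n,np.round(P[n],1))
print('bay',sum(P.values())/4,'(-60 divider centre, +62.5 back => +1.2)')
d=P['bl']-P['br'];print(np.linalg.norm(d),np.degrees(np.arctan2(d[1],d[0])))
d=P['bl']-P['dl'];print(np.linalg.norm(d),np.degrees(np.arctan2(d[1],d[0])))
"
```

```text
jar [520.9198854  390.33379592  74.        ]
bl [582.9 439.4]
br [568.6 319.2]
dl [461.4 454.7]
dr [446.9 334.1]
bay [514.95799178 386.86608549] (-60 divider centre, +62.5 back => +1.2)
121.03888729885354 83.21511585804208
122.52829955226275 -7.189486915105988
```

```bash
python3 -c "
from h import *
tgt(520.4,390.6,131,-97.2)"
```

```text
t 7.65 pos [513.9 386.9 300.8] jaw -97.1 open 93.1 F [-0.  -0.8  0.2]
d [-0.0062  0.1697 -0.0049] rv [-0.0028  0.0023  0.0012]
```

>>> {"name": "step_arm", "arguments": {
  "moves": [
    {"rx": 0,"ry": 0,"rz": 0,"dx": -0.006,"dy": 0.03,"dz": -0.005,"hand": 0},
    {"rx": 0,"ry": 0,"rz": 0,"dx": -0.006,"dy": 0.075,"dz": -0.005,"hand": 0},
    {"rx": 0,"ry": 0,"rz": 0,"dx": -0.006,"dy": 0.115,"dz": -0.005,"hand": 0},
    {"rx": 0,"ry": 0,"rz": 0,"dx": -0.006,"dy": 0.145,"dz": -0.005,"hand": 0},
    {"rx": 0,"ry": 0,"rz": 0,"dx": -0.006,"dy": 0.16,"dz": -0.005,"hand": 0}
  ]
}}

```text
time: 8.15
ee_pos: [520.2, 387.2, 137.9]
tcp_rot: [0.046, -0.043, -0.703, 0.709]
contact_force: [0.1, -0.0, 0.5]
opening: 93.0
```

```bash
python3 -c "
from h import *
tgt(520.4,390.6,131,-97.2)
f=manip.grab_frame('wrist');cv2.imwrite('pics/w6.png',f['pixels'])"
```

```text
t 8.15 pos [520.2 387.2 137.9] jaw -97.2 open 93.0 F [ 0.1 -0.   0.5]
d [ 0.0002  0.0069 -0.0035] rv [-0.0082 -0.0007  0.0039]
```

View pics/w6.png

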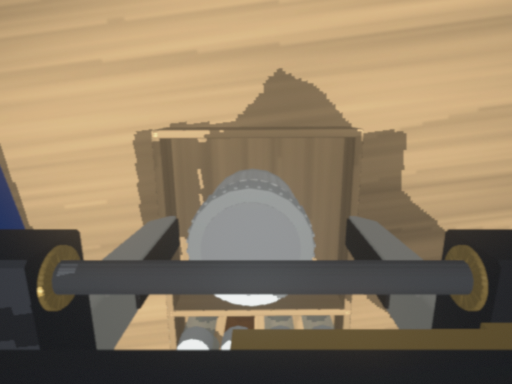

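>>> {"name": "step_arm", "arguments": {
  "moves": [
    {"rx": -0.004,"ry": 0,"rz": 0,"dx": 0,"dy": 0.004,"dz": -0.003,"hand": 0},
    {"rx": -0.008,"ry": 0,"rz": 0,"dx": 0,"dy": 0.007,"dz": -0.003,"hand": 0},
    {"rx": -0.008,"ry": 0,"rz": 0,"dx": 0,"dy": 0.007,"dz": -0.003,"hand": 150},
    {"rx": -0.008,"ry": 0,"rz": 0,"dx": 0,"dy": 0.007,"dz": -0.003,"hand": 150},
    {"rx": -0.008,"ry": 0,"rz": 0,"dx": 0,"dy": 0.007,"dz": -0.003,"hand": 150}
  ],
  "newtons": 25
}}

```text
time: 8.7
ee_pos: [520.4, 390.6, 130.8]
tcp_rot: [-0.046, 0.043, 0.706, -0.706]
contact_force: [0.1, -0.7, -0.0]
opening: 73.3
```

>>> {"name": "step_arm", "arguments": {
  "moves": [
    {"rx": 0,"ry": 0,"rz": 0,"dx": 0,"dy": 0,"dz": 0,"hand": 150},
    {"rx": 0,"ry": 0,"rz": 0,"dx": 0,"dy": 0,"dz": 0,"hand": 150},
    {"rx": 0,"ry": 0,"rz": 0,"dx": 0,"dy": 0,"dz": 0,"hand": 150},
    {"rx": 0,"ry": 0,"rz": 0,"dx": 0,"dy": 0,"dz": 0,"hand": 150}
  ],
  "newtons": 25
}}

```text
time: 9.1
ee_pos: [520.7, 391.7, 131.6]
tcp_rot: [-0.045, 0.043, 0.707, -0.705]
contact_force: [0.1, 2.0, 3.1]
opening: 63.6
```

```bash
python3 -c "
from h import *
tgt(525.5,-377.8,270,-90)"
```

```text
t 9.10 pos [520.7 391.7 131.6] jaw -97.2 open 63.6 F [0.1 2.  3.1]
d [-0.1006 -0.1406  0.7625] rv [ 0.0028 -0.1254  0.0025]
```

>>> {"name": "step_arm", "arguments": {
  "moves": [
    {"rx": 0,"ry": 0,"rz": 0,"dx": 0,"dy": -0.004,"dz": 0,"hand": 150},
    {"rx": 0,"ry": 0,"rz": 0,"dx": 0,"dy": -0.016,"dz": 0,"hand": 150},
    {"rx": 0,"ry": 0,"rz": 0,"dx": 0,"dy": -0.04,"dz": 0,"hand": 150},
    {"rx": 0,"ry": 0,"rz": 0,"dx": 0,"dy": -0.075,"dz": 0,"hand": 150},
    {"rx": 0,"ry": 0,"rz": 0,"dx": 0,"dy": -0.11,"dz": 0,"hand": 150}
  ]
}}

```text
time: 9.6
ee_pos: [520.5, 390.1, 242.1]
tcp_rot: [0.046, -0.043, -0.706, 0.706]
contact_force: [1.1, 0.5, -2.8]
opening: 63.4
```

```bash
python3 -c "
from h import *
tgt(525.5,-377.8,305,-90)
f=manip.grab_frame('scene');cv2.imwrite('pics/s7.png',f['pixels'])"
```

```text
t 9.60 pos [520.5 390.1 242.1] jaw -97.2 open 63.4 F [ 1.1  0.5 -2.8]
d [-0.1013 -0.063   0.7612] rv [-0.0003 -0.1261  0.0047]
```

View pics/s7.png

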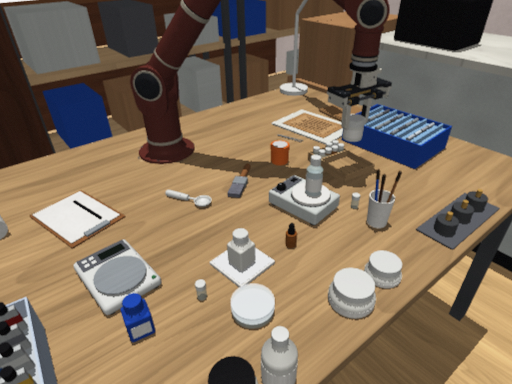

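Jar is held upright at (353,130) in the scene view; square bottle stands on the tile (241,250). Travelling.

>>> {"name": "step_arm", "arguments": {
  "moves": [
    {"rx": 0,"ry": 0,"rz": 0,"dx": -0.001,"dy": -0.025,"dz": 0.01,"hand": 150},
    {"rx": 0,"ry": 0,"rz": 0,"dx": -0.004,"dy": -0.05,"dz": 0.03,"hand": 150},
    {"rx": 0,"ry": 0,"rz": 0,"dx": -0.009,"dy": -0.063,"dz": 0.065,"hand": 150},
    {"rx": 0,"ry": 0,"rz": 0,"dx": -0.014,"dy": -0.063,"dz": 0.105,"hand": 150},
    {"rx": 0,"ry": 0,"rz": 0,"dx": -0.02,"dy": -0.063,"dz": 0.147,"hand": 150}
  ]
}}

```text
time: 10.15
ee_pos: [523.4, 241.4, 311.6]
tcp_rot: [-0.042, 0.046, 0.709, -0.703]
contact_force: [0.6, -0.5, -2.2]
opening: 63.5
```

>>> {"name": "step_arm", "arguments": {
  "moves": [
    {"rx": 0,"ry": 0,"rz": 0,"dx": -0.006,"dy": 0,"dz": 0.042,"hand": 150},
    {"rx": 0,"ry": 0,"rz": 0,"dx": -0.011,"dy": 0,"dz": 0.084,"hand": 150},
    {"rx": 0,"ry": 0,"rz": 0,"dx": -0.017,"dy": 0,"dz": 0.126,"hand": 150},
    {"rx": 0,"ry": 0,"rz": 0,"dx": -0.022,"dy": 0,"dz": 0.168,"hand": 150},
    {"rx": 0,"ry": 0,"rz": 0,"dx": -0.028,"dy": 0,"dz": 0.21,"hand": 150}
  ]
}}

```text
time: 10.65
ee_pos: [523.9, 27.3, 309.8]
tcp_rot: [-0.043, 0.046, 0.708, -0.703]
contact_force: [1.1, -0.7, -3.3]
opening: 63.7
```

>>> {"name": "step_arm", "arguments": {
  "moves": [
    {"rx": 0,"ry": 0,"rz": 0,"dx": -0.006,"dy": 0,"dz": 0.042,"hand": 150},
    {"rx": 0,"ry": 0,"rz": 0,"dx": -0.011,"dy": 0,"dz": 0.084,"hand": 150},
    {"rx": 0,"ry": 0,"rz": 0,"dx": -0.017,"dy": 0,"dz": 0.126,"hand": 150},
    {"rx": 0,"ry": 0,"rz": 0,"dx": -0.022,"dy": 0,"dz": 0.168,"hand": 150},
    {"rx": 0,"ry": 0,"rz": 0,"dx": -0.028,"dy": 0,"dz": 0.21,"hand": 150}
  ]
}}

```text
time: 11.15
ee_pos: [524.0, -186.5, 308.1]
tcp_rot: [-0.044, 0.045, 0.708, -0.703]
contact_force: [0.9, 0.1, -2.6]
opening: 63.6
```

```bash
python3 -c "
from h import *
tgt(525.5,-377.8,280,-97.2)"
```

```text
t 11.15 pos [ 524.  -186.5  308.1] jaw -97.3 open 63.6 F [ 0.9  0.1 -2.6]
d [-0.0256  0.0267  0.1898] rv [ 0.0076 -0.0009 -0.0017]
```

>>> {"name": "step_arm", "arguments": {
  "moves": [
    {"rx": 0,"ry": 0,"rz": 0,"dx": -0.006,"dy": 0,"dz": 0.042,"hand": 150},
    {"rx": 0,"ry": 0,"rz": 0,"dx": -0.011,"dy": 0.005,"dz": 0.083,"hand": 150},
    {"rx": 0,"ry": 0,"rz": 0,"dx": -0.016,"dy": 0.01,"dz": 0.12,"hand": 150},
    {"rx": 0.004,"ry": 0,"rz": 0,"dx": -0.021,"dy": 0.018,"dz": 0.152,"hand": 150},
    {"rx": 0.008,"ry": 0,"rz": 0,"dx": -0.024,"dy": 0.027,"dz": 0.176,"hand": 150}
  ]
}}

```text
time: 11.65
ee_pos: [523.9, -367.0, 279.2]
tcp_rot: [0.046, -0.046, -0.705, 0.706]
contact_force: [0.8, -0.0, -2.8]
opening: 63.7
```

>>> {"name": "step_arm", "arguments": {
  "moves": [
    {"rx": 0,"ry": 0,"rz": 0,"dx": -0.001,"dy": 0,"dz": 0.009,"hand": 150},
    {"rx": 0,"ry": 0,"rz": 0,"dx": -0.002,"dy": 0,"dz": 0.014,"hand": 150}
  ]
}}

```text
time: 11.85
ee_pos: [522.7, -382.3, 278.6]
tcp_rot: [0.048, -0.046, -0.705, 0.706]
contact_force: [-0.1, 0.6, -2.2]
opening: 63.5
```

```bash
python3 -c "
from h import *
tgt(525.5,-377.8,168,-97.2)"
```

```text
t 11.85 pos [ 522.7 -382.3  278.6] jaw -97.6 open 63.5 F [-0.1  0.6 -2.2]
d [-0.0025  0.1106 -0.0051] rv [-0.0018 -0.0069  0.0027]
```

>>> {"name": "step_arm", "arguments": {
  "moves": [
    {"rx": 0,"ry": 0,"rz": 0,"dx": -0.002,"dy": 0.02,"dz": -0.003,"hand": 150},
    {"rx": 0,"ry": 0,"rz": 0,"dx": -0.002,"dy": 0.05,"dz": -0.004,"hand": 150},
    {"rx": 0,"ry": 0,"rz": 0,"dx": -0.002,"dy": 0.08,"dz": -0.004,"hand": 150},
    {"rx": 0,"ry": 0,"rz": 0,"dx": -0.002,"dy": 0.1,"dz": -0.004,"hand": 150},
    {"rx": 0,"ry": 0,"rz": 0,"dx": -0.002,"dy": 0.109,"dz": -0.004,"hand": 150}
  ]
}}

```text
time: 12.35
ee_pos: [524.8, -376.2, 167.9]
tcp_rot: [-0.048, 0.044, 0.706, -0.705]
contact_force: [-1.3, -0.2, -3.5]
opening: 63.7
```

>>> {"name": "step_arm", "arguments": {
  "moves": [
    {"rx": 0,"ry": 0,"rz": 0,"dx": 0,"dy": 0,"dz": 0,"hand": 150}
  ]
}}

```text
time: 12.45
ee_pos: [524.9, -375.1, 167.5]
tcp_rot: [-0.048, 0.043, 0.707, -0.704]
contact_force: [0.1, 0.0, -2.6]
opening: 63.3
```

```bash
python3 -c "
from h import *
tgt(525.5,-377.8,161,-97.2)
f=manip.grab_frame('wrist');cv2.imwrite('pics/w8.png',f['pixels'])
f=manip.grab_frame('scene');cv2.imwrite('pics/s8.png',cv2.resize(f['pixels'][190:340,50:200],None,fx=4,fy=4,interpolation=cv2.INTER_CUBIC))"
```

```text
t 12.45 pos [ 524.9 -375.1  167.5] jaw -97.4 open 63.3 F [ 0.1  0.  -2.6]
d [-0.001   0.0065  0.0026] rv [ 0.0029 -0.0035  0.0071]
```

View pics/w8.png

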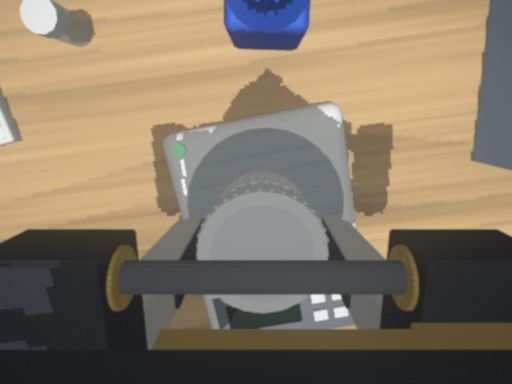

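View pics/s8.png

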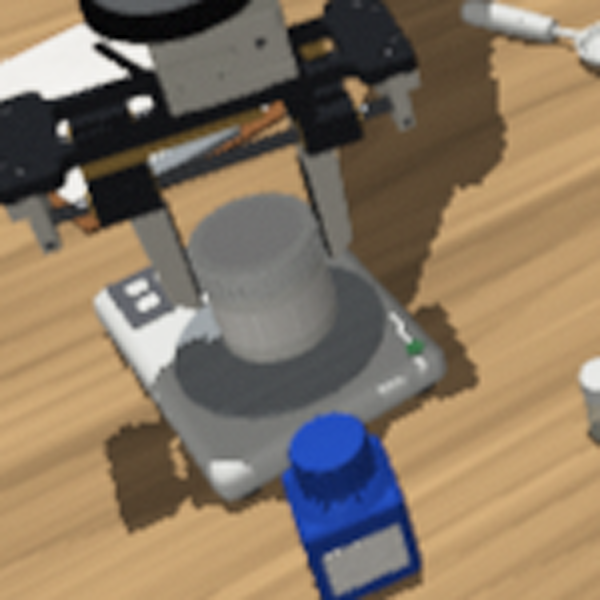

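>>> {"name": "step_arm", "arguments": {
  "moves": [
    {"rx": 0,"ry": 0,"rz": 0,"dx": -0.001,"dy": 0.002,"dz": 0.002,"hand": 150},
    {"rx": 0,"ry": 0,"rz": 0,"dx": -0.001,"dy": 0.004,"dz": 0.002,"hand": 150}
  ]
}}

```text
time: 12.75
ee_pos: [527.4, -378.3, 166.6]
tcp_rot: [-0.046, 0.045, 0.706, -0.706]
contact_force: [1.0, -1.0, -3.3]
opening: 63.7
```

>>> {"name": "step_arm", "arguments": {
  "moves": [
    {"rx": 0,"ry": 0,"rz": 0,"dx": 0,"dy": 0.001,"dz": 0,"hand": 150},
    {"rx": 0,"ry": 0,"rz": 0,"dx": 0,"dy": 0.002,"dz": 0,"hand": 150}
  ]
}}

```text
time: 12.95
ee_pos: [527.7, -378.6, 165.1]
tcp_rot: [0.045, -0.046, -0.705, 0.706]
contact_force: [0.3, 0.5, -3.4]
opening: 63.6
```

```bash
python3 -c "
from h import *
tgt(525.5,-377.8,161,-97.2)"
```

```text
t 12.95 pos [ 527.7 -378.6  165.1] jaw -97.4 open 63.6 F [ 0.3  0.5 -3.4]
d [ 0.0023  0.0041 -0.0005] rv [-0.0006 -0.0033 -0.0003]
```

>>> {"name": "step_arm", "arguments": {
  "moves": [
    {"rx": 0,"ry": 0,"rz": 0,"dx": 0.001,"dy": 0.0015,"dz": 0,"hand": 150},
    {"rx": 0,"ry": 0,"rz": 0,"dx": 0.001,"dy": 0.003,"dz": 0,"hand": 150}
  ]
}}

```text
time: 13.15
ee_pos: [526.5, -378.5, 162.1]
tcp_rot: [0.046, -0.046, -0.705, 0.706]
contact_force: [0.7, -0.6, -4.0]
opening: 63.3
```

>>> {"name": "step_arm", "arguments": {
  "moves": [
    {"rx": 0,"ry": 0,"rz": 0,"dx": 0,"dy": 0.001,"dz": 0,"hand": 150}
  ]
}}

```text
time: 13.25
ee_pos: [526.6, -378.5, 161.6]
tcp_rot: [0.045, -0.046, -0.705, 0.706]
contact_force: [-1.2, 1.7, 3.1]
opening: 63.5
```

```bash
python3 -c "
from h import *
tgt(525.5,-377.8,161,-97.2)"
```

```text
t 13.25 pos [ 526.6 -378.5  161.6] jaw -97.4 open 63.5 F [-1.2  1.7  3.1]
d [ 0.0012  0.0006 -0.0006] rv [-0.0006 -0.0035 -0.0007]
```

Contact at the expected height. Release and rise.

>>> {"name": "step_arm", "arguments": {
  "moves": [
    {"rx": 0,"ry": 0,"rz": 0,"dx": 0,"dy": 0.0005,"dz": 0,"hand": 60},
    {"rx": 0,"ry": 0,"rz": 0,"dx": 0,"dy": 0.0005,"dz": 0,"hand": 40},
    {"rx": 0,"ry": 0,"rz": 0,"dx": 0,"dy": 0,"dz": 0,"hand": 0},
    {"rx": 0,"ry": 0,"rz": 0,"dx": 0,"dy": -0.002,"dz": 0,"hand": 0},
    {"rx": 0,"ry": 0,"rz": 0,"dx": 0,"dy": -0.01,"dz": 0,"hand": 0}
  ]
}}

```text
time: 13.75
ee_pos: [526.3, -378.3, 171.2]
tcp_rot: [-0.046, 0.045, 0.706, -0.706]
contact_force: [-0.0, 0.3, 0.3]
opening: 92.2
```

>>> {"name": "step_arm", "arguments": {
  "moves": [
    {"rx": 0,"ry": 0,"rz": 0,"dx": 0,"dy": -0.03,"dz": 0,"hand": 0},
    {"rx": 0,"ry": 0,"rz": 0,"dx": 0,"dy": -0.06,"dz": 0,"hand": 0},
    {"rx": 0,"ry": 0,"rz": 0,"dx": 0,"dy": -0.09,"dz": 0,"hand": 0},
    {"rx": 0,"ry": 0,"rz": 0,"dx": 0,"dy": -0.12,"dz": 0,"hand": 0},
    {"rx": 0,"ry": 0,"rz": 0,"dx": 0,"dy": -0.135,"dz": 0,"hand": 0}
  ]
}}

```text
time: 14.25
ee_pos: [527.1, -379.0, 310.3]
tcp_rot: [0.044, -0.047, -0.705, 0.707]
contact_force: [-0.1, -0.6, 0.1]
opening: 92.8
```

```bash
python3 -c "
from h import *
tgt(591,142,310,-81)
f=manip.grab_frame('wrist');cv2.imwrite('pics/w9.png',f['pixels'])
f=manip.grab_frame('top');c=f['pixels'][160:250,340:420];cv2.imwrite('pics/t9.png',cv2.resize(c,None,fx=6,fy=6,interpolation=cv2.INTER_CUBIC))"
```

```text
t 14.25 pos [ 527.1 -379.   310.3] jaw -97.4 open 92.8 F [-0.1 -0.6  0.1]
d [ 0.0039 -0.0011 -0.5249] rv [-0.0034 -0.2864 -0.0041]
```

View pics/w9.png

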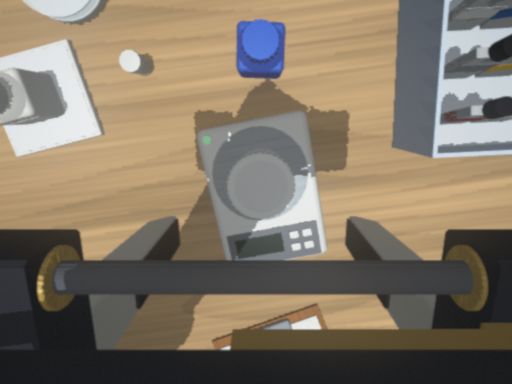

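Jar stands in the middle of the pan (wrist 261,185; pan circle around 260,175). Going to the round bottle.

>>> {"name": "step_arm", "arguments": {
  "moves": [
    {"rx": 0,"ry": 0,"rz": 0,"dx": 0,"dy": 0,"dz": -0.03,"hand": 0},
    {"rx": 0,"ry": 0,"rz": 0,"dx": 0,"dy": 0,"dz": -0.078,"hand": 0},
    {"rx": 0,"ry": 0,"rz": 0,"dx": 0.001,"dy": 0,"dz": -0.127,"hand": 0},
    {"rx": 0,"ry": 0,"rz": 0,"dx": 0.001,"dy": 0,"dz": -0.176,"hand": 0},
    {"rx": 0,"ry": 0,"rz": 0,"dx": 0.002,"dy": 0,"dz": -0.225,"hand": 0}
  ]
}}

```text
time: 14.85
ee_pos: [553.9, -153.7, 308.2]
tcp_rot: [0.044, -0.047, -0.705, 0.707]
contact_force: [1.6, -0.0, -0.6]
opening: 93.2
```

>>> {"name": "step_arm", "arguments": {
  "moves": [
    {"rx": 0,"ry": 0,"rz": 0,"dx": 0,"dy": 0,"dz": -0.049,"hand": 0},
    {"rx": 0,"ry": 0,"rz": 0,"dx": 0,"dy": 0,"dz": -0.098,"hand": 0},
    {"rx": 0,"ry": 0,"rz": 0,"dx": 0.001,"dy": 0,"dz": -0.147,"hand": 0},
    {"rx": 0,"ry": 0,"rz": 0,"dx": 0.001,"dy": 0,"dz": -0.196,"hand": 0},
    {"rx": 0,"ry": 0,"rz": 0,"dx": 0.002,"dy": 0,"dz": -0.24,"hand": 0}
  ]
}}

```text
time: 15.35
ee_pos: [582.3, 87.3, 306.5]
tcp_rot: [0.045, -0.046, -0.705, 0.707]
contact_force: [1.3, 0.6, 0.6]
opening: 93.0
```

>>> {"name": "step_arm", "arguments": {
  "moves": [
    {"rx": 0,"ry": 0,"rz": 0,"dx": 0,"dy": 0,"dz": -0.03,"hand": 0},
    {"rx": 0,"ry": 0,"rz": 0,"dx": 0,"dy": 0,"dz": -0.055,"hand": 0},
    {"rx": 0,"ry": 0,"rz": 0,"dx": 0,"dy": 0,"dz": -0.055,"hand": 0}
  ]
}}

```text
time: 15.65
ee_pos: [588.2, 147.5, 304.8]
tcp_rot: [0.043, -0.042, -0.706, 0.706]
contact_force: [-0.6, -0.1, -0.1]
opening: 92.6
```

```bash
python3 -c "
from h import *
tgt(592,143,178,-97.4)
f=manip.grab_frame('wrist');cv2.imwrite('pics/w10.png',f['pixels']);np.save('w10.npy',f,allow_pickle=True)
print(np.round(proj(f,[593.9,144.2,168])),np.round(proj(f,[588.5,141,58])))
im=f['pixels'][50:280,150:370];cv2.imwrite('pics/w10c.png',cv2.resize(im,None,fx=2.6,fy=2.6,interpolation=cv2.INTER_CUBIC))"
```

```text
t 15.65 pos [588.2 147.5 304.8] jaw -96.9 open 92.6 F [-0.6 -0.1 -0.1]
d [-0.0044  0.1268  0.004 ] rv [-0.0001  0.0095  0.001 ]
[263. 198.] [266. 175.]
```

View pics/w10c.png

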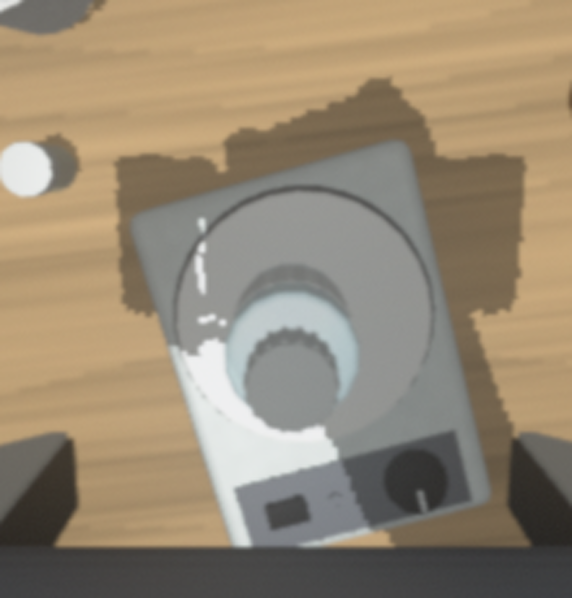

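```bash
python3 -c "
from h import *
f=np.load('w10.npy',allow_pickle=True).item()
W=lambda p:((p[0]+.5)/2.6-.5+150,(p[1]+.5)/2.6-.5+50)
print('cap',ray(f,*W((292,382)),168));print('shoulder',ray(f,*W((292,354)),132));print('plate',ray(f,*W((304,314)),58))
q=ray(f,*W((292,382)),168)[:2]
tgt(593,146,178,-97.4)"
```

```text
cap [594.80904638 145.06302382 168.        ]
shoulder [594.21565375 145.09700629 132.        ]
plate [592.81056714 140.28933584  58.        ]
t 15.70 pos [588.5 144.  305. ] jaw -97.1 open 93.2 F [-0.9 -0.9  0.2]
d [-0.0042  0.127  -0.003 ] rv [-0.003   0.0053  0.0003]
```

>>> {"name": "step_arm", "arguments": {
  "moves": [
    {"rx": 0,"ry": 0,"rz": 0,"dx": -0.006,"dy": 0.01,"dz": -0.002,"hand": 0},
    {"rx": 0,"ry": 0,"rz": 0,"dx": -0.006,"dy": 0.045,"dz": -0.002,"hand": 0},
    {"rx": 0,"ry": 0,"rz": 0,"dx": -0.006,"dy": 0.08,"dz": -0.002,"hand": 0},
    {"rx": 0,"ry": 0,"rz": 0,"dx": -0.006,"dy": 0.105,"dz": -0.002,"hand": 0},
    {"rx": 0,"ry": 0,"rz": 0,"dx": -0.006,"dy": 0.118,"dz": -0.002,"hand": 0}
  ]
}}

```text
time: 16.2
ee_pos: [593.5, 142.1, 183.7]
tcp_rot: [0.047, -0.043, -0.704, 0.708]
contact_force: [-0.4, -0.2, 0.7]
opening: 92.9
```

```bash
python3 -c "
from h import *
tgt(594.3,144.9,178,-97.4)
f=manip.grab_frame('wrist');cv2.imwrite('pics/w11.png',f['pixels'])"
```

```text
t 16.20 pos [593.5 142.1 183.7] jaw -97.3 open 92.9 F [-0.4 -0.2  0.7]
d [-0.0005  0.0056 -0.0029] rv [-0.0064  0.0021  0.0052]
```

View pics/w11.png

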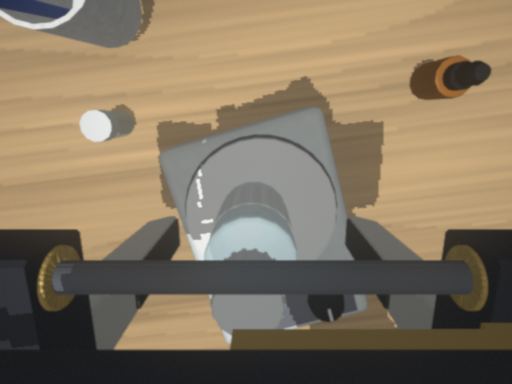

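>>> {"name": "step_arm", "arguments": {
  "moves": [
    {"rx": -0.006,"ry": 0,"rz": 0.005,"dx": 0,"dy": 0.004,"dz": -0.003,"hand": 0},
    {"rx": -0.006,"ry": 0,"rz": 0.005,"dx": 0,"dy": 0.006,"dz": -0.003,"hand": 60},
    {"rx": -0.006,"ry": 0,"rz": 0.005,"dx": 0,"dy": 0.006,"dz": -0.003,"hand": 200},
    {"rx": -0.006,"ry": 0,"rz": 0.005,"dx": 0,"dy": 0.006,"dz": -0.003,"hand": 200},
    {"rx": -0.006,"ry": 0,"rz": 0.005,"dx": 0,"dy": 0.006,"dz": -0.003,"hand": 200}
  ],
  "newtons": 25
}}

```text
time: 16.75
ee_pos: [593.9, 145.4, 177.6]
tcp_rot: [0.045, -0.045, -0.706, 0.706]
contact_force: [0.4, -0.4, -0.3]
opening: 65.3
```

>>> {"name": "step_arm", "arguments": {
  "moves": [
    {"rx": 0,"ry": 0,"rz": 0,"dx": 0,"dy": 0,"dz": 0,"hand": 200},
    {"rx": 0,"ry": 0,"rz": 0,"dx": 0,"dy": 0,"dz": 0,"hand": 200},
    {"rx": 0,"ry": 0,"rz": 0,"dx": 0,"dy": 0,"dz": 0,"hand": 200},
    {"rx": 0,"ry": 0,"rz": 0,"dx": 0,"dy": 0,"dz": 0,"hand": 200},
    {"rx": 0,"ry": 0,"rz": 0,"dx": 0,"dy": 0,"dz": 0,"hand": 200}
  ]
}}

```text
time: 17.25
ee_pos: [594.1, 145.9, 178.0]
tcp_rot: [-0.044, 0.045, 0.706, -0.705]
contact_force: [0.1, 0.9, 1.6]
opening: 43.6
```

```bash
python3 -c "
from h import *
tgt(513.3,386,270,-97.3)"
```

```text
t 17.25 pos [594.1 145.9 178. ] jaw -97.2 open 43.6 F [0.1 0.9 1.6]
d [ 0.1103 -0.0919 -0.2281] rv [ 0.0008  0.0012 -0.0007]
```

>>> {"name": "step_arm", "arguments": {
  "moves": [
    {"rx": 0,"ry": 0,"rz": 0,"dx": 0,"dy": -0.004,"dz": 0,"hand": 200},
    {"rx": 0,"ry": 0,"rz": 0,"dx": 0,"dy": -0.014,"dz": 0,"hand": 200},
    {"rx": 0,"ry": 0,"rz": 0,"dx": 0.002,"dy": -0.032,"dz": -0.005,"hand": 200},
    {"rx": 0,"ry": 0,"rz": 0,"dx": 0.009,"dy": -0.05,"dz": -0.019,"hand": 200},
    {"rx": 0,"ry": 0,"rz": 0,"dx": 0.02,"dy": -0.06,"dz": -0.042,"hand": 200}
  ]
}}

```text
time: 17.75
ee_pos: [580.7, 187.8, 240.0]
tcp_rot: [0.045, -0.048, -0.705, 0.706]
contact_force: [0.7, 0.5, -1.8]
opening: 43.7
```

>>> {"name": "step_arm", "arguments": {
  "moves": [
    {"rx": 0,"ry": 0,"rz": 0,"dx": 0.016,"dy": -0.004,"dz": -0.034,"hand": 200},
    {"rx": 0,"ry": 0,"rz": 0,"dx": 0.033,"dy": -0.004,"dz": -0.069,"hand": 200},
    {"rx": 0,"ry": 0,"rz": 0,"dx": 0.05,"dy": -0.004,"dz": -0.104,"hand": 200},
    {"rx": 0,"ry": 0,"rz": 0,"dx": 0.066,"dy": -0.004,"dz": -0.136,"hand": 200},
    {"rx": 0,"ry": 0,"rz": 0,"dx": 0.078,"dy": -0.004,"dz": -0.161,"hand": 200}
  ]
}}

```text
time: 18.25
ee_pos: [522.8, 360.1, 244.1]
tcp_rot: [-0.044, 0.046, 0.706, -0.706]
contact_force: [-0.1, 0.5, -1.4]
opening: 43.5
```

```bash
python3 -c "
from h import *
tgt(513.3,386,240,-97.3)"
```

```text
t 18.25 pos [522.8 360.1 244.1] jaw -97.4 open 43.5 F [-0.1  0.5 -1.4]
d [ 0.0127  0.004  -0.0244] rv [ 0.0003 -0.0011 -0.0029]
```

>>> {"name": "step_arm", "arguments": {
  "moves": [
    {"rx": 0,"ry": 0,"rz": 0,"dx": 0.008,"dy": 0.004,"dz": -0.016,"hand": 200},
    {"rx": 0,"ry": 0,"rz": 0,"dx": 0.013,"dy": 0.004,"dz": -0.024,"hand": 200},
    {"rx": 0,"ry": 0,"rz": 0,"dx": 0.013,"dy": 0.004,"dz": -0.024,"hand": 200}
  ]
}}

```text
time: 18.55
ee_pos: [512.2, 386.3, 239.7]
tcp_rot: [0.044, -0.046, -0.706, 0.706]
contact_force: [-0.1, -0.1, -1.8]
opening: 43.6
```

```bash
python3 -c "
from h import *
tgt(513.3,386,136,-97.3)
f=manip.grab_frame('wrist');cv2.imwrite('pics/w12.png',f['pixels']);np.save('w12.npy',f,allow_pickle=True)
f=manip.grab_frame('scene');cv2.imwrite('pics/s12.png',cv2.resize(f['pixels'][40:230,280:470],None,fx=3,fy=3,interpolation=cv2.INTER_CUBIC))"
```

```text
t 18.55 pos [512.2 386.3 239.7] jaw -97.3 open 43.6 F [-0.1 -0.1 -1.8]
d [-9.000e-04  1.037e-01  1.000e-04] rv [-0.0002  0.0006 -0.0021]
```

View pics/w12.png

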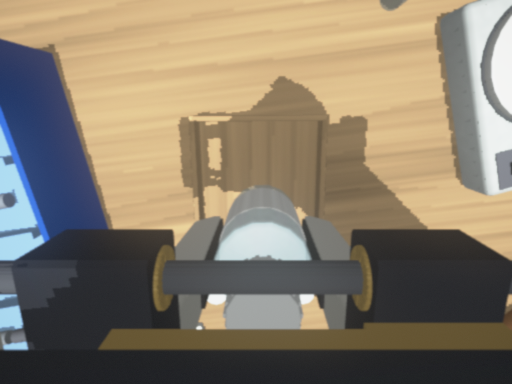

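View pics/s12.png

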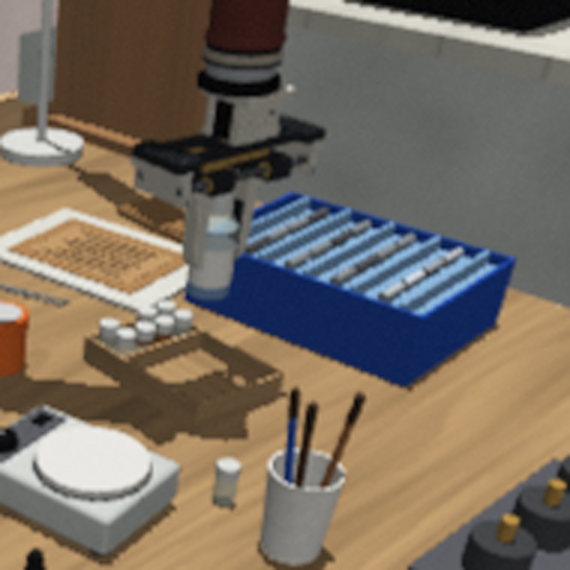

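>>> {"name": "step_arm", "arguments": {
  "moves": [
    {"rx": 0,"ry": 0,"rz": 0,"dx": -0.001,"dy": 0.015,"dz": 0,"hand": 200},
    {"rx": 0,"ry": 0,"rz": 0,"dx": -0.001,"dy": 0.045,"dz": 0,"hand": 200},
    {"rx": 0,"ry": 0,"rz": 0,"dx": -0.001,"dy": 0.075,"dz": 0,"hand": 200},
    {"rx": 0,"ry": 0,"rz": 0,"dx": -0.001,"dy": 0.094,"dz": 0,"hand": 200},
    {"rx": 0,"ry": 0,"rz": 0,"dx": -0.001,"dy": 0.103,"dz": 0,"hand": 200}
  ]
}}

```text
time: 19.15
ee_pos: [516.0, 380.1, 135.1]
tcp_rot: [0.047, -0.048, -0.703, 0.708]
contact_force: [1.0, -0.2, -1.0]
opening: 43.7
```

>>> {"name": "step_arm", "arguments": {
  "moves": [
    {"rx": 0,"ry": 0,"rz": 0,"dx": 0,"dy": 0.001,"dz": 0,"hand": 200},
    {"rx": 0,"ry": 0,"rz": 0,"dx": 0,"dy": 0.002,"dz": 0,"hand": 200}
  ]
}}

```text
time: 19.35
ee_pos: [517.3, 378.9, 133.7]
tcp_rot: [0.047, -0.049, -0.703, 0.708]
contact_force: [0.4, -0.3, -2.1]
opening: 43.6
```

```bash
python3 -c "
from h import *
tgt(513.3,386,128,-97.3)
f=manip.grab_frame('scene');cv2.imwrite('pics/s13.png',cv2.resize(f['pixels'][90:210,290:410],None,fx=5,fy=5,interpolation=cv2.INTER_CUBIC))"
```

```text
t 19.35 pos [517.3 378.9 133.7] jaw -97.8 open 43.6 F [ 0.4 -0.3 -2.1]
d [ 0.0049  0.0057 -0.0066] rv [-0.006  -0.0091 -0.0038]
```

View pics/s13.png

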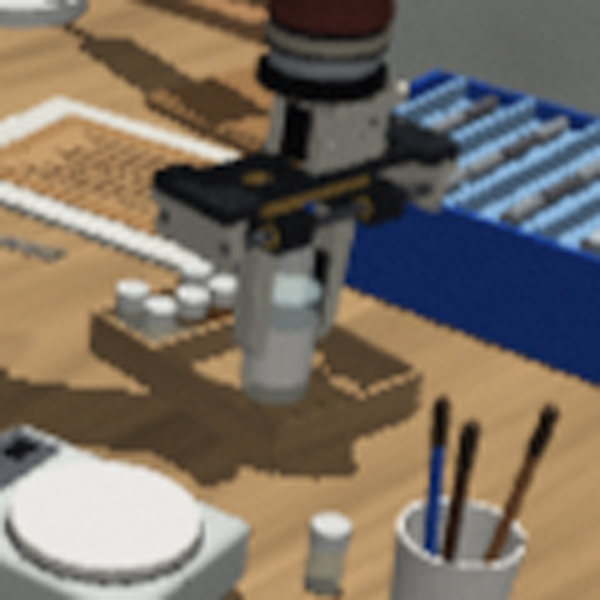

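>>> {"name": "step_arm", "arguments": {
  "moves": [
    {"rx": -0.003,"ry": -0.005,"rz": -0.002,"dx": 0.003,"dy": 0.001,"dz": -0.004,"hand": 200},
    {"rx": -0.006,"ry": -0.009,"rz": -0.004,"dx": 0.005,"dy": 0.002,"dz": -0.0065,"hand": 200},
    {"rx": -0.006,"ry": -0.009,"rz": -0.004,"dx": 0.005,"dy": 0.003,"dz": -0.0065,"hand": 200}
  ]
}}

```text
time: 19.7
ee_pos: [512.7, 387.8, 131.6]
tcp_rot: [-0.044, 0.044, 0.707, -0.705]
contact_force: [0.3, 0.4, -1.5]
opening: 43.8
```

```bash
python3 -c "
from h import *
tgt(513.3,386,128,-97.3)"
```

```text
t 19.70 pos [512.7 387.8 131.6] jaw -97.2 open 43.8 F [ 0.3  0.4 -1.5]
d [-0.0009  0.0036  0.0017] rv [ 0.0027  0.002  -0.0003]
```

>>> {"name": "step_arm", "arguments": {
  "moves": [
    {"rx": 0,"ry": 0,"rz": 0,"dx": -0.0005,"dy": 0.001,"dz": 0.001,"hand": 200},
    {"rx": 0,"ry": 0,"rz": 0,"dx": -0.0005,"dy": 0.002,"dz": 0.001,"hand": 200}
  ]
}}

```text
time: 19.9
ee_pos: [513.1, 386.7, 129.7]
tcp_rot: [-0.044, 0.045, 0.707, -0.705]
contact_force: [-0.5, 0.4, -0.8]
opening: 43.9
```

>>> {"name": "step_arm", "arguments": {
  "moves": [
    {"rx": 0,"ry": 0,"rz": 0,"dx": 0,"dy": 0.0015,"dz": 0,"hand": 200}
  ]
}}

```text
time: 20.0
ee_pos: [513.2, 386.7, 128.2]
tcp_rot: [-0.044, 0.045, 0.707, -0.705]
contact_force: [-0.4, -0.5, -1.4]
opening: 43.6
```

```bash
python3 -c "
from h import *
tgt(513.3,386,128,-97.3)"
```

```text
t 20.00 pos [513.2 386.7 128.2] jaw -97.2 open 43.6 F [-0.4 -0.5 -1.4]
d [-0.0002  0.0002  0.0006] rv [ 0.0028  0.0019 -0.0008]
```

>>> {"name": "step_arm", "arguments": {
  "moves": [
    {"rx": 0,"ry": 0,"rz": 0,"dx": 0,"dy": 0.001,"dz": 0,"hand": 200}
  ]
}}

```text
time: 20.1
ee_pos: [513.3, 386.7, 128.0]
tcp_rot: [-0.044, 0.045, 0.707, -0.705]
contact_force: [-1.6, -0.3, 7.9]
opening: 43.8
```

```bash
python3 -c "
from h import *
tgt(513.3,386,128,-97.3)"
```

```text
t 20.10 pos [513.3 386.7 128. ] jaw -97.2 open 43.8 F [-1.6 -0.3  7.9]
d [-0.0001 -0.      0.0007] rv [ 0.0029  0.0019 -0.0008]
```

>>> {"name": "step_arm", "arguments": {
  "moves": [
    {"rx": 0,"ry": 0,"rz": 0,"dx": 0,"dy": 0,"dz": 0,"hand": 120},
    {"rx": 0,"ry": 0,"rz": 0,"dx": 0,"dy": 0,"dz": 0,"hand": 100},
    {"rx": 0,"ry": 0,"rz": 0,"dx": 0,"dy": 0,"dz": 0,"hand": 0},
    {"rx": 0,"ry": 0,"rz": 0,"dx": 0,"dy": 0,"dz": 0,"hand": 0},
    {"rx": 0,"ry": 0,"rz": 0,"dx": 0,"dy": -0.01,"dz": 0,"hand": 0}
  ]
}}

```text
time: 20.6
ee_pos: [512.5, 386.1, 136.9]
tcp_rot: [-0.045, 0.044, 0.706, -0.706]
contact_force: [0.9, 0.4, -0.5]
opening: 76.3
```

>>> {"name": "step_arm", "arguments": {
  "moves": [
    {"rx": 0,"ry": 0,"rz": 0,"dx": 0,"dy": -0.025,"dz": 0,"hand": 0},
    {"rx": 0,"ry": 0,"rz": 0,"dx": 0,"dy": -0.055,"dz": 0,"hand": 0},
    {"rx": 0,"ry": 0,"rz": 0,"dx": 0,"dy": -0.095,"dz": 0,"hand": 0},
    {"rx": 0,"ry": 0,"rz": 0,"dx": 0,"dy": -0.13,"dz": 0,"hand": 0},
    {"rx": 0,"ry": 0,"rz": 0,"dx": 0,"dy": -0.15,"dz": 0,"hand": 0}
  ]
}}

```text
time: 21.1
ee_pos: [513.6, 386.5, 291.3]
tcp_rot: [-0.043, 0.046, 0.707, -0.704]
contact_force: [1.5, 0.2, 0.0]
opening: 93.4
```

```bash
python3 -c "
from h import *
tgt(640,-134.5,290,-83.4)
f=manip.grab_frame('wrist');cv2.imwrite('pics/w14.png',f['pixels'])"
```

```text
t 21.10 pos [513.6 386.5 291.3] jaw -97.2 open 93.4 F [1.5 0.2 0. ]
d [-1.907e-01 -5.000e-04  5.010e-01] rv [ 0.0044 -0.2409 -0.0034]
```

View pics/w14.png

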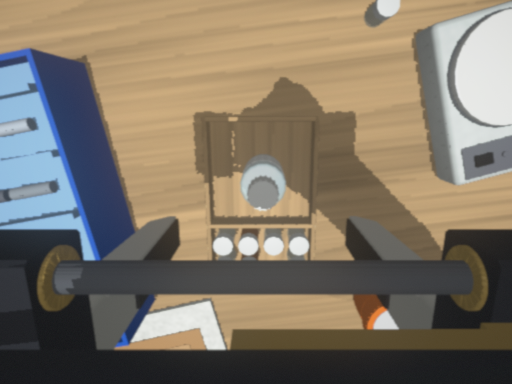

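Round bottle stands upright in the middle of the bay (wrist 263,180). Back to the tile for the square bottle.

>>> {"name": "step_arm", "arguments": {
  "moves": [
    {"rx": 0,"ry": 0,"rz": 0,"dx": -0.011,"dy": 0,"dz": 0.03,"hand": 0},
    {"rx": 0,"ry": 0,"rz": 0,"dx": -0.028,"dy": 0,"dz": 0.074,"hand": 0},
    {"rx": 0,"ry": 0,"rz": 0,"dx": -0.045,"dy": 0,"dz": 0.119,"hand": 0},
    {"rx": 0,"ry": 0,"rz": 0,"dx": -0.062,"dy": 0,"dz": 0.163,"hand": 0},
    {"rx": 0,"ry": 0,"rz": 0,"dx": -0.079,"dy": 0,"dz": 0.207,"hand": 0}
  ]
}}

```text
time: 21.65
ee_pos: [566.9, 169.9, 292.6]
tcp_rot: [-0.042, 0.047, 0.708, -0.703]
contact_force: [1.9, 0.5, 0.8]
opening: 93.0
```

>>> {"name": "step_arm", "arguments": {
  "moves": [
    {"rx": 0,"ry": -0.05,"rz": 0,"dx": -0.017,"dy": 0,"dz": 0.044,"hand": 0},
    {"rx": 0,"ry": -0.1,"rz": 0,"dx": -0.034,"dy": 0,"dz": 0.09,"hand": 0},
    {"rx": 0,"ry": -0.15,"rz": 0,"dx": -0.051,"dy": 0,"dz": 0.134,"hand": 0},
    {"rx": 0,"ry": -0.2,"rz": 0,"dx": -0.068,"dy": 0,"dz": 0.178,"hand": 0},
    {"rx": 0,"ry": -0.24,"rz": 0,"dx": -0.085,"dy": 0,"dz": 0.22,"hand": 0}
  ]
}}

```text
time: 22.15
ee_pos: [623.5, -61.3, 291.0]
tcp_rot: [0.043, -0.038, 0.708, -0.704]
contact_force: [0.8, 0.1, -0.5]
opening: 92.9
```

```bash
python3 -c "
from h import *
tgt(640,-134.5,290,-83.4)"
```

```text
t 22.15 pos [623.5 -61.3 291. ] jaw -83.4 open 92.9 F [ 0.8  0.1 -0.5]
d [-0.0079  0.0006  0.0746] rv [ 0.0064  0.0004 -0.0073]
```

>>> {"name": "step_arm", "arguments": {
  "moves": [
    {"rx": 0.003,"ry": 0,"rz": -0.003,"dx": -0.004,"dy": 0,"dz": 0.04,"hand": 0},
    {"rx": 0.006,"ry": 0,"rz": -0.007,"dx": -0.007,"dy": 0,"dz": 0.065,"hand": 0},
    {"rx": 0.006,"ry": 0,"rz": -0.007,"dx": -0.008,"dy": 0,"dz": 0.074,"hand": 0},
    {"rx": 0.006,"ry": 0,"rz": -0.007,"dx": -0.008,"dy": 0,"dz": 0.074,"hand": 0}
  ]
}}

```text
time: 22.55
ee_pos: [639.7, -134.9, 290.0]
tcp_rot: [0.04, -0.04, 0.706, -0.706]
contact_force: [-0.3, -0.6, -0.2]
opening: 93.1
```

```bash
python3 -c "
from h import *
tgt(640,-134.5,122,-83.4)
f=manip.grab_frame('wrist');cv2.imwrite('pics/w15.png',f['pixels'])
print('cap would be',proj(f,[640,-134.5,98]))"
```

```text
t 22.55 pos [ 639.7 -134.9  290. ] jaw -83.5 open 93.1 F [-0.3 -0.6 -0.2]
d [-0.0004  0.168  -0.0003] rv [ 0.0005 -0.0017  0.0006]
cap would be [259.63871117 186.89057072]
```

View pics/w15.png

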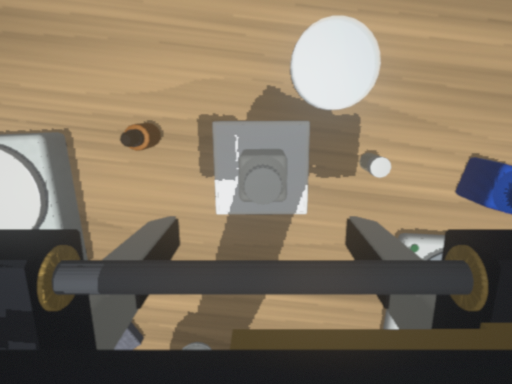

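>>> {"name": "step_arm", "arguments": {
  "moves": [
    {"rx": 0,"ry": 0,"rz": 0,"dx": 0,"dy": 0.03,"dz": 0,"hand": 0},
    {"rx": 0,"ry": 0,"rz": 0,"dx": 0,"dy": 0.075,"dz": 0,"hand": 0},
    {"rx": 0,"ry": 0,"rz": 0,"dx": 0,"dy": 0.115,"dz": 0,"hand": 0},
    {"rx": 0,"ry": 0,"rz": 0,"dx": 0,"dy": 0.145,"dz": 0,"hand": 0},
    {"rx": 0,"ry": 0,"rz": 0,"dx": 0,"dy": 0.16,"dz": 0,"hand": 0}
  ]
}}

```text
time: 23.1
ee_pos: [638.3, -128.4, 127.2]
tcp_rot: [0.041, -0.045, 0.708, -0.704]
contact_force: [-0.4, 0.4, 0.4]
opening: 93.2
```

```bash
python3 -c "
from h import *
tgt(640,-134.5,122,-83.4)"
```

```text
t 23.10 pos [ 638.3 -128.4  127.2] jaw -83.1 open 93.2 F [-0.4  0.4  0.4]
d [-0.001   0.0052  0.0063] rv [0.006  0.0054 0.0051]
```

>>> {"name": "step_arm", "arguments": {
  "moves": [
    {"rx": 0.006,"ry": 0.005,"rz": 0.005,"dx": -0.001,"dy": 0.003,"dz": 0.006,"hand": 0},
    {"rx": 0.006,"ry": 0.005,"rz": 0.005,"dx": -0.001,"dy": 0.005,"dz": 0.006,"hand": 0},
    {"rx": 0.006,"ry": 0.005,"rz": 0.005,"dx": -0.001,"dy": 0.005,"dz": 0.006,"hand": 200},
    {"rx": 0.006,"ry": 0.005,"rz": 0.005,"dx": -0.001,"dy": 0.005,"dz": 0.006,"hand": 200},
    {"rx": 0.006,"ry": 0.005,"rz": 0.005,"dx": -0.001,"dy": 0.005,"dz": 0.006,"hand": 200}
  ],
  "newtons": 25
}}

```text
time: 23.6
ee_pos: [640.6, -134.4, 123.5]
tcp_rot: [-0.042, 0.04, -0.706, 0.706]
contact_force: [0.0, -0.5, 0.7]
opening: 73.8
```

>>> {"name": "step_arm", "arguments": {
  "moves": [
    {"rx": 0,"ry": 0,"rz": 0,"dx": 0,"dy": 0,"dz": 0,"hand": 200},
    {"rx": 0,"ry": 0,"rz": 0,"dx": 0,"dy": 0,"dz": 0,"hand": 200},
    {"rx": 0,"ry": 0,"rz": 0,"dx": 0,"dy": 0,"dz": 0,"hand": 200},
    {"rx": 0,"ry": 0,"rz": 0,"dx": 0,"dy": 0,"dz": 0,"hand": 200},
    {"rx": 0,"ry": 0,"rz": 0,"dx": 0,"dy": 0,"dz": 0,"hand": 200}
  ]
}}

```text
time: 24.1
ee_pos: [640.7, -134.6, 123.8]
tcp_rot: [-0.042, 0.04, -0.706, 0.706]
contact_force: [-0.7, 0.1, 1.4]
opening: 47.9
```

```bash
python3 -c "
from h import *
tgt(590,140.7,240,-83.4)"
```

```text
t 24.10 pos [ 640.7 -134.6  123.8] jaw -83.4 open 47.9 F [-0.7  0.1  1.4]
d [ 0.0184 -0.1165 -0.2792] rv [-0.0009  0.0001 -0.0025]
```

>>> {"name": "step_arm", "arguments": {
  "moves": [
    {"rx": 0,"ry": 0,"rz": 0,"dx": 0,"dy": -0.005,"dz": 0,"hand": 200},
    {"rx": 0,"ry": 0,"rz": 0,"dx": 0,"dy": -0.02,"dz": 0,"hand": 200},
    {"rx": 0,"ry": 0,"rz": 0,"dx": 0,"dy": -0.05,"dz": 0,"hand": 200},
    {"rx": 0,"ry": 0,"rz": 0,"dx": 0,"dy": -0.085,"dz": 0,"hand": 200},
    {"rx": 0,"ry": 0,"rz": 0,"dx": 0.001,"dy": -0.11,"dz": -0.015,"hand": 200}
  ]
}}

```text
time: 24.6
ee_pos: [638.1, -123.0, 237.0]
tcp_rot: [-0.041, 0.037, -0.704, 0.708]
contact_force: [0.8, 0.4, -1.9]
opening: 47.7
```

>>> {"name": "step_arm", "arguments": {
  "moves": [
    {"rx": 0,"ry": 0,"rz": 0,"dx": 0.002,"dy": -0.008,"dz": -0.03,"hand": 200},
    {"rx": 0,"ry": 0,"rz": 0,"dx": 0.005,"dy": -0.008,"dz": -0.068,"hand": 200},
    {"rx": 0,"ry": 0,"rz": 0,"dx": 0.007,"dy": -0.008,"dz": -0.107,"hand": 200},
    {"rx": 0,"ry": 0,"rz": 0,"dx": 0.01,"dy": -0.008,"dz": -0.146,"hand": 200},
    {"rx": 0,"ry": 0,"rz": 0,"dx": 0.012,"dy": -0.008,"dz": -0.182,"hand": 200}
  ]
}}

```text
time: 25.1
ee_pos: [605.3, 58.8, 245.0]
tcp_rot: [-0.042, 0.037, -0.705, 0.707]
contact_force: [1.7, -0.9, -1.4]
opening: 47.6
```

```bash
python3 -c "
from h import *
tgt(590,140.7,240,-83.4)"
```

```text
t 25.10 pos [605.3  58.8 245. ] jaw -83.6 open 47.6 F [ 1.7 -0.9 -1.4]
d [ 0.0061  0.0047 -0.0831] rv [-0.004  -0.0034 -0.0061]
```

>>> {"name": "step_arm", "arguments": {
  "moves": [
    {"rx": 0,"ry": 0,"rz": 0,"dx": 0.002,"dy": 0.003,"dz": -0.034,"hand": 200},
    {"rx": 0,"ry": 0,"rz": 0,"dx": 0.004,"dy": 0.005,"dz": -0.06,"hand": 200},
    {"rx": -0.004,"ry": 0,"rz": -0.006,"dx": 0.006,"dy": 0.005,"dz": -0.077,"hand": 200},
    {"rx": -0.004,"ry": 0,"rz": -0.006,"dx": 0.006,"dy": 0.005,"dz": -0.083,"hand": 200},
    {"rx": -0.004,"ry": 0,"rz": -0.006,"dx": 0.006,"dy": 0.005,"dz": -0.083,"hand": 200}
  ]
}}

```text
time: 25.6
ee_pos: [590.3, 140.5, 240.1]
tcp_rot: [-0.04, 0.039, -0.706, 0.706]
contact_force: [-0.1, -0.4, -2.1]
opening: 47.8
```

```bash
python3 -c "
from h import *
tgt(590,140.7,180,-83.4)
f=manip.grab_frame('wrist');cv2.imwrite('pics/w16.png',f['pixels'])
print(proj(f,[590,140.7,58]))"
```

```text
t 25.60 pos [590.3 140.5 240.1] jaw -83.6 open 47.8 F [-0.1 -0.4 -2.1]
d [ 0.0003  0.0601 -0.0002] rv [-0.0004 -0.0031 -0.0008]
[259.551916   190.60472579]
```

View pics/w16.png

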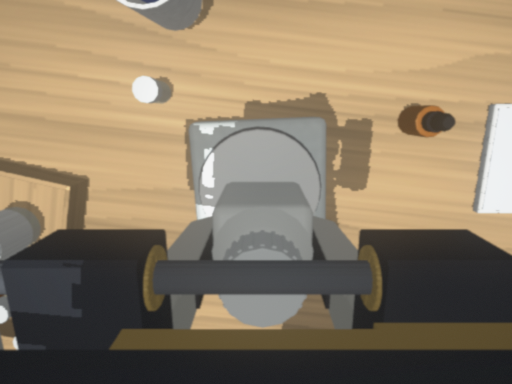

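>>> {"name": "step_arm", "arguments": {
  "moves": [
    {"rx": 0,"ry": 0,"rz": 0,"dx": 0,"dy": 0.015,"dz": 0,"hand": 200},
    {"rx": 0,"ry": 0,"rz": 0,"dx": 0,"dy": 0.033,"dz": 0,"hand": 200},
    {"rx": 0,"ry": 0,"rz": 0,"dx": 0,"dy": 0.049,"dz": 0,"hand": 200},
    {"rx": 0,"ry": 0,"rz": 0,"dx": 0,"dy": 0.059,"dz": 0,"hand": 200},
    {"rx": 0,"ry": 0,"rz": 0,"dx": 0,"dy": 0.063,"dz": 0,"hand": 200}
  ]
}}

```text
time: 26.15
ee_pos: [590.7, 136.9, 176.0]
tcp_rot: [-0.038, 0.038, -0.705, 0.707]
contact_force: [0.3, -0.0, -2.5]
opening: 47.9
```

```bash
python3 -c "
from h import *
tgt(590,140.7,172,-83.4)"
```

```text
t 26.15 pos [590.7 136.9 176. ] jaw -83.8 open 47.9 F [ 0.3 -0.  -2.5]
d [ 0.0003  0.004  -0.0038] rv [-0.0029 -0.0077  0.0009]
```

>>> {"name": "step_arm", "arguments": {
  "moves": [
    {"rx": -0.003,"ry": 0,"rz": 0,"dx": 0,"dy": 0.0005,"dz": -0.003,"hand": 200},
    {"rx": -0.003,"ry": 0,"rz": 0,"dx": 0,"dy": 0.0015,"dz": -0.0035,"hand": 200},
    {"rx": -0.003,"ry": 0,"rz": 0,"dx": 0,"dy": 0.003,"dz": -0.0035,"hand": 200}
  ]
}}

```text
time: 26.45
ee_pos: [590.8, 140.6, 173.8]
tcp_rot: [0.038, -0.038, 0.706, -0.706]
contact_force: [-0.3, 0.1, -1.5]
opening: 48.0
```

>>> {"name": "step_arm", "arguments": {
  "moves": [
    {"rx": 0,"ry": 0,"rz": 0,"dx": 0,"dy": 0.001,"dz": 0,"hand": 200}
  ]
}}

```text
time: 26.55
ee_pos: [591.0, 140.7, 173.1]
tcp_rot: [0.039, -0.038, 0.706, -0.706]
contact_force: [0.2, -0.7, -2.3]
opening: 47.7
```

```bash
python3 -c "
from h import *
tgt(590,140.7,172,-83.4)"
```

```text
t 26.55 pos [591.  140.7 173.1] jaw -83.8 open 47.7 F [ 0.2 -0.7 -2.3]
d [ 0.001   0.0011 -0.0001] rv [ 0.0006 -0.0074 -0.0016]
```

>>> {"name": "step_arm", "arguments": {
  "moves": [
    {"rx": 0,"ry": 0,"rz": 0,"dx": 0.0005,"dy": 0.001,"dz": 0,"hand": 200},
    {"rx": 0,"ry": 0,"rz": 0,"dx": 0.0005,"dy": 0.0018,"dz": 0,"hand": 200}
  ]
}}

```text
time: 26.75
ee_pos: [590.6, 140.8, 171.7]
tcp_rot: [0.039, -0.037, 0.706, -0.706]
contact_force: [-1.2, -1.0, 2.1]
opening: 47.9
```

```bash
python3 -c "
from h import *
tgt(590,140.7,172,-83.4)"
```

```text
t 26.75 pos [590.6 140.8 171.7] jaw -83.8 open 47.9 F [-1.2 -1.   2.1]
d [ 0.0006 -0.0003  0.    ] rv [ 0.0007 -0.0072 -0.0022]
```

Contact. Release and withdraw.

>>> {"name": "step_arm", "arguments": {
  "moves": [
    {"rx": 0,"ry": 0,"rz": 0,"dx": 0,"dy": 0.0005,"dz": 0,"hand": 110},
    {"rx": 0,"ry": 0,"rz": 0,"dx": 0,"dy": 0.0005,"dz": 0,"hand": 90},
    {"rx": 0,"ry": 0,"rz": 0,"dx": 0,"dy": 0,"dz": 0,"hand": 0},
    {"rx": 0,"ry": 0,"rz": 0,"dx": 0,"dy": 0,"dz": 0,"hand": 0},
    {"rx": 0,"ry": 0,"rz": 0,"dx": 0,"dy": -0.01,"dz": 0,"hand": 0}
  ]
}}

```text
time: 27.25
ee_pos: [589.8, 140.6, 180.9]
tcp_rot: [0.038, -0.038, 0.706, -0.706]
contact_force: [-0.5, 0.0, 0.1]
opening: 79.6
```

>>> {"name": "step_arm", "arguments": {
  "moves": [
    {"rx": 0,"ry": 0,"rz": 0,"dx": 0,"dy": -0.025,"dz": 0,"hand": 0},
    {"rx": 0,"ry": 0,"rz": 0,"dx": 0,"dy": -0.055,"dz": 0,"hand": 0},
    {"rx": 0,"ry": 0,"rz": 0,"dx": 0,"dy": -0.095,"dz": 0,"hand": 0},
    {"rx": 0,"ry": 0,"rz": 0,"dx": 0,"dy": -0.12,"dz": 0,"hand": 0},
    {"rx": 0,"ry": 0,"rz": 0,"dx": 0,"dy": -0.13,"dz": 0,"hand": 0}
  ]
}}

```text
time: 27.75
ee_pos: [591.0, 140.8, 314.9]
tcp_rot: [0.04, -0.036, 0.707, -0.706]
contact_force: [0.6, -0.6, 0.8]
opening: 93.0
```

>>> {"name": "step_arm", "arguments": {
  "moves": [
    {"rx": 0,"ry": 0,"rz": 0,"dx": 0.02,"dy": 0,"dz": 0.03,"hand": 0},
    {"rx": 0,"ry": 0,"rz": 0,"dx": 0.05,"dy": 0,"dz": 0.06,"hand": 0},
    {"rx": 0,"ry": 0,"rz": 0,"dx": 0.07,"dy": 0,"dz": 0.1,"hand": 0},
    {"rx": 0,"ry": 0,"rz": 0,"dx": 0.09,"dy": 0,"dz": 0.13,"hand": 0},
    {"rx": 0,"ry": 0,"rz": 0,"dx": 0.09,"dy": 0,"dz": 0.14,"hand": 0}
  ]
}}

```text
time: 28.25
ee_pos: [513.8, -12.8, 313.8]
tcp_rot: [-0.036, 0.035, -0.706, 0.706]
contact_force: [-0.1, 0.3, 0.7]
opening: 93.1
```

```bash
python3 -c "
from h import *
tgt(590,140.7,172,-83.4)
f=manip.grab_frame('top');np.save('t17.npy',f,allow_pickle=True);cv2.imwrite('pics/t17.png',cv2.resize(f['pixels'][60:260,60:430],None,fx=2.1,fy=2.1,interpolation=cv2.INTER_CUBIC))
f=manip.grab_frame('scene');cv2.imwrite('pics/s17.png',f['pixels'])"
```

```text
t 28.25 pos [513.8 -12.8 313.8] jaw -84.2 open 93.1 F [-0.1  0.3  0.7]
d [-0.091   0.1419 -0.1451] rv [-0.0008 -0.0142 -0.0022]
```

View pics/t17.png

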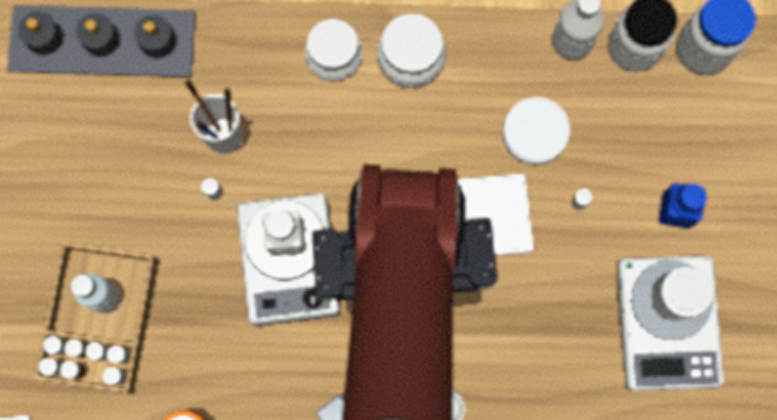

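View pics/s17.png

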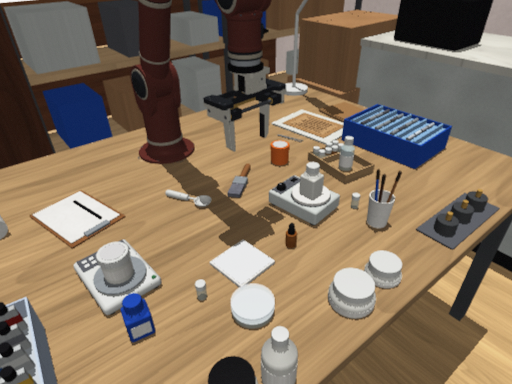

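```bash
python3 -c "
from h import *
f=np.load('t17.npy',allow_pickle=True).item()
W=lambda p:((p[0]+.5)/2.1-.5+60,(p[1]+.5)/2.1-.5+60)
for n,p,z in (('jar',(687,291),104),('sq',(280,225),146),('round',(83,285),118),('pan',(672,299),38),('plate',(286,239),58)): print(n,ray(f,*W(p),z)[:2])
P=[ray(f,*W(p),32)[:2] for p in [(68,248),(158,260)]];print(P)"
```

```text
jar [ 525.99769346 -378.75700892]
sq [589.70950478 138.79454379]
round [512.6083118  385.11925332]
pan [ 525.17601864 -377.5399714 ]
plate [589.94668855 139.99836979]
[array([575.39925619, 434.96642884]), array([562.04319522, 313.33831097])]
```

```bash
python3 -c "
from h import *
print(manip.sign_off())"
```

```text
the job is handed in; nothing more can be done
None
```

All three containers are on their next stations, upright and released, and the job is handed in at about 28 s on the robot's clock. I moved the square bottle to the tile, the jar to the balance, the round bottle to the square bay, and then the square bottle from the tile to the stirrer.

**Placing:** The last top picture put the jar, round bottle and square bottle within about 2 mm of where I aimed, with the gripper open and clear.

**Left alone:** The dropper vial, dishes and brush pot look upright and unmoved in the last scene picture; I checked that by eye only. The highest force reading I saw was about 9 N, at set-down.

**Disagreements:** The cameras differed on the middle of the bay. The wrist camera and my first top fit gave x of about 512 to 514 mm, and a rough pick from the last top picture gave about 507 mm. The round bottle may therefore sit up to about 6 mm off centre there, well inside the bay. The plate and pan centres differed by up to about 4 mm between cameras, and I placed near the average. In the faster descents the arm drifted up to 7 mm sideways; I corrected it before letting go or gripping each time.

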